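Sort the locating pins into the sloping rack and lock it

TASK

Sort the three loose steel locating pins by length into the sloping rack: lay the two short ones in the row with the short places and the long one in the row with the long places (one place there stays free), each down in its notches between the end stops. Then slide the rack's keeper fully closed over them and let go, leaving the tube offcut, the tin and the magnetic square alone.

Things in the scene. Friction and masses are not known exactly. Their poses are not given: they have to be found in the camera images.
- short_a_center (a point): short pin a: loose turned steel locating pin, a plain solid round bar, diameter 22 mm, length 60 mm, 0.18 kg, with a thin dark groove near each end, lying on the table. The point is its centre (11 mm above the table at the start); its x axis is the pin's axis (both ends alike, so either way round); being round it also may turn about x.
- short_b_center (a point): short pin b: loose turned steel locating pin, a plain solid round bar, diameter 22 mm, length 60 mm, 0.18 kg, with a thin dark groove near each end, lying on the table. The point is its centre (11 mm above the table at the start); its x axis is the pin's axis (both ends alike, so either way round); being round it also may turn about x.
- long_a_center (a point): long pin a: loose turned steel locating pin, a plain solid round bar, diameter 22 mm, length 84 mm, 0.25 kg, with a thin dark groove near each end, lying on the table. The point is its centre (11 mm above the table at the start); its x axis is the pin's axis (both ends alike, so either way round); being round it also may turn about x.
- short_cradle_1 (a point): place 1 for a short pin in the short row: two V-notch saddles (10 mm long, middles 24 mm either side of centre) between end stops 70 mm apart inside. The point is the centre of a pin lying midway in it; x runs along the pin, climbing 30 degrees towards the robot; y level; z square to the sloping bed, 22 mm below the point. Fingers fit beside and below the pin between the saddles.
- short_cradle_2 (a point): place 2 for a short pin in the short row: two V-notch saddles (10 mm long, middles 24 mm either side of centre) between end stops 70 mm apart inside. The point is the centre of a pin lying midway in it; x runs along the pin, climbing 30 degrees towards the robot; y level; z square to the sloping bed, 22 mm below the point. Fingers fit beside and below the pin between the saddles.
- long_cradle_1 (a point): place 1 for a long pin in the long row: two V-notch saddles (10 mm long, middles 34 mm either side of centre) between end stops 94 mm apart inside. The point is the centre of a pin lying midway in it; x runs along the pin, climbing 30 degrees towards the robot; y level; z square to the sloping bed, 22 mm below the point. Fingers fit beside and below the pin between the saddles.
- long_cradle_2 (a point): place 2 for a long pin in the long row: two V-notch saddles (10 mm long, middles 34 mm either side of centre) between end stops 94 mm apart inside. The point is the centre of a pin lying midway in it; x runs along the pin, climbing 30 degrees towards the robot; y level; z square to the sloping bed, 22 mm below the point. Fingers fit beside and below the pin between the saddles.
- lamp_edge (a point): lamp bar fixed level above the whole rack: 250 mm long (y), 12 mm deep (x), 14 mm high. The point is the middle of its lower edge on the side away from the robot: 20 mm nearer the robot than the cradle points and 75 mm higher. A gripper pointing straight down over a place hits it; one tilted square to the bed clears it.
- rack: blue-painted fixed rack, 118 x 264 mm, 153 mm tall; origin under its centre, x roughly towards the robot, y along its rows, z up. Left and right halves carry the two rows (either way round): two places 60 mm apart in each, 70 mm from row to row. Grey beds with black saddles and stops rise towards the robot; two lamp posts at the robot-side corners.
- keeper (a joint): sliding keeper comb of the rack, in m: 0 open (its four fingers stand beside the places), 0.03 closed against its stop (each finger 6 mm above the lower end of a pin). Slides level along the rack's +y; about 3 N of friction, stays where left. The comb fingers reach to 20 mm from the cradle points along x and when open stand 26 to 30 mm beside them.
- keeper_grip (a point): grip of the keeper's handle: an upright steel fin just beyond the rack's low edge (the side away from the robot), 12 mm thick (y), 22 mm wide (x), its top 50 mm above the table. The point lies 34 mm above the table, on the fin's middle, and moves with the keeper. y is the sliding direction (positive closes).
- tube_center (a point): bystander: red painted square-tube offcut, 60 x 50 x 50 mm, loose; its centre. Leave alone.
- tin_center (a point): bystander: yellow closed tin, diameter 64 mm, 50 mm tall, loose; its centre. Leave alone.
- square_center (a point): bystander: blue L-shaped magnetic welding square lying flat, legs 80 mm, 18 mm thick, loose; the middle of the 80 mm square it spans, 9 mm above the table. Leave alone.
Not all that is in view belongs to the job. Leave any orange look-alike of the part that bears short_a_center alone. What is shaped like the part that bears short_b_center but brown is not meant.

How it is judged (in metres and radians):
On the way, in this order (a step that is already met when the one before it is completed fails the run):
1. all three pins lie down in places of their own row, the keeper still open (((x of short_a_center in the frame of short_cradle_1 between -0.009 and 0.009 m and y of short_a_center in the frame of short_cradle_1 between -0.005 and 0.005 m and z of short_a_center in the frame of short_cradle_1 between -0.005 and 0.005 m and angle between the x axis of short_a_center and the x axis of short_cradle_1, either way round below 0.12 rad) or (x of short_a_center in the frame of short_cradle_2 between -0.009 and 0.009 m and y of short_a_center in the frame of short_cradle_2 between -0.005 and 0.005 m and z of short_a_center in the frame of short_cradle_2 between -0.005 and 0.005 m and angle between the x axis of short_a_center and the x axis of short_cradle_2, either way round below 0.12 rad)) and ((x of short_b_center in the frame of short_cradle_1 between -0.009 and 0.009 m and y of short_b_center in the frame of short_cradle_1 between -0.005 and 0.005 m and z of short_b_center in the frame of short_cradle_1 between -0.005 and 0.005 m and angle between the x axis of short_b_center and the x axis of short_cradle_1, either way round below 0.12 rad) or (x of short_b_center in the frame of short_cradle_2 between -0.009 and 0.009 m and y of short_b_center in the frame of short_cradle_2 between -0.005 and 0.005 m and z of short_b_center in the frame of short_cradle_2 between -0.005 and 0.005 m and angle between the x axis of short_b_center and the x axis of short_cradle_2, either way round below 0.12 rad)) and ((x of long_a_center in the frame of long_cradle_1 between -0.009 and 0.009 m and y of long_a_center in the frame of long_cradle_1 between -0.005 and 0.005 m and z of long_a_center in the frame of long_cradle_1 between -0.005 and 0.005 m and angle between the x axis of long_a_center and the x axis of long_cradle_1, either way round below 0.12 rad) or (x of long_a_center in the frame of long_cradle_2 between -0.009 and 0.009 m and y of long_a_center in the frame of long_cradle_2 between -0.005 and 0.005 m and z of long_a_center in the frame of long_cradle_2 between -0.005 and 0.005 m and angle between the x axis of long_a_center and the x axis of long_cradle_2, either way round below 0.12 rad)) and value of joint keeper below 0.018 m), for 0.2 s.
2. the keeper is slid closed (value of joint keeper above 0.025 m), for 0.2 s.
At the end, for the whole second after the job is handed in: Each short pin lies in a place of the short row and the long pin in a place of the long row (centre within 9 mm along, 5 mm across and 5 mm in height of the place's point, axis within 0.12 rad of the place's), and the keeper is closed to more than 25 of its 30 mm (((x of short_a_center in the frame of short_cradle_1 between -0.009 and 0.009 m and y of short_a_center in the frame of short_cradle_1 between -0.005 and 0.005 m and z of short_a_center in the frame of short_cradle_1 between -0.005 and 0.005 m and angle between the x axis of short_a_center and the x axis of short_cradle_1, either way round below 0.12 rad) or (x of short_a_center in the frame of short_cradle_2 between -0.009 and 0.009 m and y of short_a_center in the frame of short_cradle_2 between -0.005 and 0.005 m and z of short_a_center in the frame of short_cradle_2 between -0.005 and 0.005 m and angle between the x axis of short_a_center and the x axis of short_cradle_2, either way round below 0.12 rad)) and ((x of short_b_center in the frame of short_cradle_1 between -0.009 and 0.009 m and y of short_b_center in the frame of short_cradle_1 between -0.005 and 0.005 m and z of short_b_center in the frame of short_cradle_1 between -0.005 and 0.005 m and angle between the x axis of short_b_center and the x axis of short_cradle_1, either way round below 0.12 rad) or (x of short_b_center in the frame of short_cradle_2 between -0.009 and 0.009 m and y of short_b_center in the frame of short_cradle_2 between -0.005 and 0.005 m and z of short_b_center in the frame of short_cradle_2 between -0.005 and 0.005 m and angle between the x axis of short_b_center and the x axis of short_cradle_2, either way round below 0.12 rad)) and ((x of long_a_center in the frame of long_cradle_1 between -0.009 and 0.009 m and y of long_a_center in the frame of long_cradle_1 between -0.005 and 0.005 m and z of long_a_center in the frame of long_cradle_1 between -0.005 and 0.005 m and angle between the x axis of long_a_center and the x axis of long_cradle_1, either way round below 0.12 rad) or (x of long_a_center in the frame of long_cradle_2 between -0.009 and 0.009 m and y of long_a_center in the frame of long_cradle_2 between -0.005 and 0.005 m and z of long_a_center in the frame of long_cradle_2 between -0.005 and 0.005 m and angle between the x axis of long_a_center and the x axis of long_cradle_2, either way round below 0.12 rad)) and value of joint keeper above 0.025 m); the robot touches nothing.
It fails at once if the tube offcut is shifted by more than 30 mm or knocked over (distance of tube_center from where it was at the start of the episode above 0.03 m or angle between tube_center's own z axis and vertical above 0.5 rad).
It fails at once if the tin is shifted by more than 30 mm or knocked over (distance of tin_center from where it was at the start of the episode above 0.03 m or angle between tin_center's own z axis and vertical above 0.5 rad).
It fails at once if the magnetic square is shifted by more than 30 mm or knocked over (distance of square_center from where it was at the start of the episode above 0.03 m or angle between square_center's own z axis and vertical above 0.5 rad).
It also fails if it takes over 72 s, if anything falls off the work surface, if the arm or the gripper's body presses on something with over 40 N, if the wrist force passes 120 N, or if a joint passes its speed limit or range.

ROBOT

A 6-joint arm with a two-finger parallel gripper is mounted at the origin on the work surface. World frame = base frame: x ahead of the robot, y to its left, z up, the work surface at z = 0. Lengths are in mm, angles in rad, forces in N, time in s.
With the tool pointing down it reaches from about 325 to 875 mm from the base axis. Payload 4.4 kg.
Tool frame: the origin (TCP) lies between the finger pads; the fingertips stand 25 mm ahead of it and the grasp point (between the pads) lies 6 mm ahead of it (tip_reach is the distance from the TCP to the fingertips, in mm); z points along the fingers, x is the direction in which the jaws open and shut, and the axes are right-handed (so a half turn about z gives the same grasp; the last joint's range is limited). The gripper opens to 85 mm and grips with 20 to 120 N. Pads are 22 mm wide; open, the fingers measure 114 mm over their backs; the gripper's body (76 mm by 85 mm) begins 54 mm behind the grasp point. The pads swing forward as they close: fully open they stand 13 mm farther back than shut.
Start: joints at [1.044, 0.207, 1.542, -0, 1.393, -0.15], TCP at [211.044, 534.872, 235.682] pointing down, gripper open.
Joint ranges: [-2.73, 2.73], [-0.86, 2.22], [0.23, 2.46], [-1.11, 4.25], [0.08, 2.63], [-2.82, 2.82]. Speed limits (rad/s): [2.79, 2.79, 3.14, 3.14, 3.14, 3.14].

INTERFACE

Orientations are given as [roll, pitch, yaw] about the fixed x, y, z axes, in that order (R = Rz(yaw) Ry(pitch) Rx(roll)).
In Python, from plant import observe, capture, job_done, tip_reach gives the robot as it stands.
- The arm moves only by the tool jog_arm, never from a script. Its argument "targets" is a list of rows, each a list of 7 numbers: the closure, from 0 (fully open) to 1 (shut), then the shift along the tool's x, y, z in m, then the turn, a rotation vector about the tool's x, y, z in rad. A call has 1 to 12 rows; each row is the pose to reach, as a shift and turn from the pose commanded when the call began, along the tool's axes at that moment; what a row does not reach only later rows make up. A row lasts 1/10 s, in which the tool goes at most 50 mm and 8.59 degrees, less where a joint would pass 70% of its speed; a pose out of reach is approached as far as the arm can. A call with a gripper value outside its range is refused whole. The fingers move at their own pace and stop on an object; "squeeze" is the grip in N (left out, the last holds). Time passes only in rows, so rows that repeat a pose let the fingers close. It gives the time, the measured TCP pose, the force and the opening at its end, in the units of the state.
- observe(): the state, without advancing time (a new reading comes with each control period).
- capture(name): name is "scene" or "top" or "wrist"; returns a dict with "pixels" (480x640x3 uint8, red, green, blue), "mtx" (3x3 intrinsics, pixels), "D" ([k1, k2, p1, p2, k3] as OpenCV has them; the pictures are not rectified), "xyz" and "attitude" of the camera in the world. Camera axes: x right, y down, z forward; pixel columns grow to the right and rows downward; lengths in mm; the calibration is good to about 2 mm. A picture is of the moment at which its call begins. There is no depth.
- job_done(): hands the job in, once; it reports no verdict.
The state is a dict: "time_s": time; "qpos": joint angles; "joint_vel": joint speeds; "effort": joint torques, N m; "ee_pos": TCP position; "tcp_rot": TCP orientation; "force": force on the tool from outside, world axes, zero at the start; "torque": the same for the moment, N m; "opening": finger opening in mm.
Only numpy, scipy, OpenCV 4.12 (cv2) and the standard library are available. Lean on these libraries where they do the work, as an engineer would, in place of code of your own. Each camera call takes 0.05 s, during which the arm holds its last target. There are 200 camera calls.

## Working session

There is one attempt and no reset: what is moved stays moved. The work goes in short steps, Python scripts to look and compute and a tool call to move; the robot and the scene stay as the last step left them, time stands still between calls to the robot, and variables do not carry over. Pictures are saved under pics/ and viewed, about 8 in all and at most 12, crops included, and the job is handed in when it is done.

Besides the shell and the picture viewer there is one more tool, called after "Call:" as a command line: name --pt "numbers of a row" for each row, then --argument value for the rest. jog_arm: Moves the arm, as the interface text tells. Its arguments: {"type":"object","properties":{"targets":{"type":"array"},"squeeze":{"type":"number"}},"required":["targets"]}

```bash
mkdir -p pics; ls; python3 - <<'E'
from plant import observe,capture,tip_reach
import cv2,pickle
o=observe();print(o)
for n in("scene","top"):
    c=capture(n);pickle.dump(c,open(f"{n}0.pkl","wb"));cv2.imwrite(f"pics/{n}0.png",c["pixels"][:,:,::-1]);print(n,c["mtx"],c["D"],c["xyz"],c["attitude"])
E
```

```text
pics
{'time_s': 0.0, 'qpos': array([ 1.04447586e+00,  2.07441394e-01,  1.54294898e+00, -2.28706178e-05,
        1.39348615e+00, -1.50501088e-01]), 'joint_vel': array([ 0.00201231, -0.00131841, -0.00075239, -0.0007218 ,  0.00109592,
        0.00071072]), 'effort': array([-2.55731129e-05, -3.83025634e+01, -2.91601950e+01, -3.37018591e-04,
        1.03744527e-02, -9.76417198e-06]), 'ee_pos': array([210.68651966, 534.21459322, 234.51595014]), 'tcp_rot': array([-3.14127247e+00,  2.26142733e-03,  1.19498137e+00]), 'force': array([-0.33339267, -1.30853223,  0.42243321]), 'torque': array([-0.01929812,  0.02634796, -0.00600399]), 'opening': 85.32965139826793}
scene [[594.05206776   0.         318.03213565]
 [  0.         594.05206776 242.20849445]
 [  0.           0.           1.        ]] [-0.12883917  0.          0.          0.          0.        ] [1.28864791e+03 4.53731614e-01 1.22111716e+03] [-2.55297858 -0.0097275   1.52871696]
top [[546.55703896   0.         318.50458797]
 [  0.         546.55703896 242.27000086]
 [  0.           0.           1.        ]] [0.0283271 0.        0.        0.        0.       ] [ 408.10332035   26.34463008 1073.13839492] [-2.99409574  0.00731594 -1.55542244]
```

View pics/top0.png

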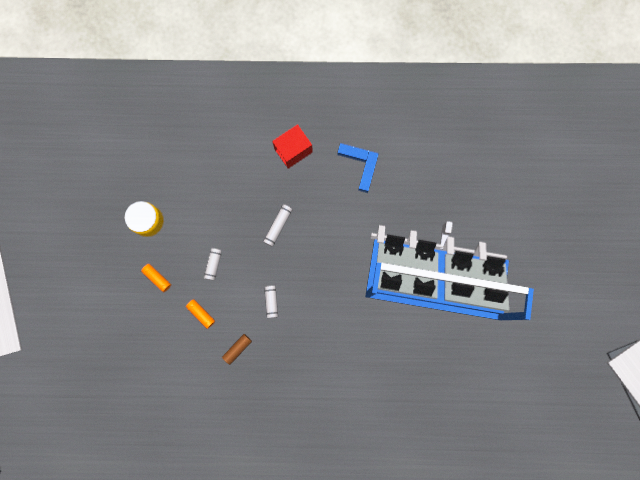

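View pics/scene0.png

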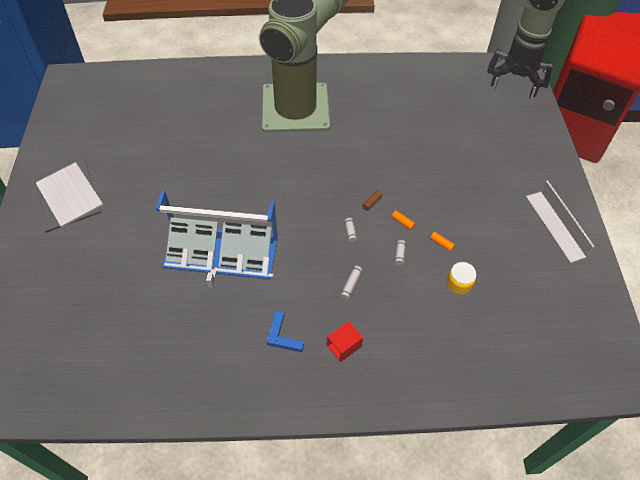

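```bash
cat > h.py <<'E'
import numpy as np,cv2,pickle
from scipy.spatial.transform import Rotation as R
def load(n): return pickle.load(open(n+".pkl","rb"))
def ray(c,p):
    u=cv2.undistortPoints(np.array(p,float).reshape(-1,1,2),c["mtx"],c["D"]).reshape(-1,2)
    d=np.c_[u,np.ones(len(u))]@R.from_euler("xyz",c["attitude"]).as_matrix().T
    return np.array(c["xyz"]),d
def plane(c,p,z):
    o,d=ray(c,p); return o+d*((z-o[2])/d[:,2])[:,None]
def tri(c1,p1,c2,p2):
    o1,d1=ray(c1,p1);o2,d2=ray(c2,p2);out=[]
    for a,b in zip(d1,d2):
        t=np.linalg.lstsq(np.c_[a,-b],o2-o1,rcond=None)[0]
        x,y=o1+t[0]*a,o2+t[1]*b; out.append(np.r_[(x+y)/2,np.linalg.norm(x-y)])
    return np.array(out)
def proj(c,P):
    M=R.from_euler("xyz",c["attitude"]).as_matrix().T
    return cv2.projectPoints(np.array(P,float).reshape(-1,1,3),cv2.Rodrigues(M)[0],-M@np.array(c["xyz"]),c["mtx"],np.array(c["D"]))[0].reshape(-1,2)
E
python3 - <<'E'
from h import *
t=load("top0");s=load("scene0")
for n,c in(("top",t),("scene",s)):
    hsv=cv2.cvtColor(c["pixels"],cv2.COLOR_RGB2HSV)
    m=((hsv[...,1]<45)&(hsv[...,2]>125)).astype(np.uint8)
    m=cv2.morphologyEx(m,cv2.MORPH_CLOSE,np.ones((3,3)))
    k,_=cv2.findContours(m,0,1)
    for q in k:
        r=cv2.minAreaRect(q);a=cv2.contourArea(q)
        if 100<a<1200:
            b=cv2.boxPoints(r); P=plane(c,b,11); ctr=P.mean(0)
            e=[P[1]-P[0],P[2]-P[1]]; e=max(e,key=np.linalg.norm)
            print(n,np.round(r[0],1),a,ctr.round(1),"L",np.linalg.norm(e).round(1),"yaw",np.arctan2(e[1],e[0]).round(3))
a=cv2.resize(t["pixels"][210:330,355:545],None,fx=4,fy=4,interpolation=3)[...,::-1]
cv2.imwrite("pics/a.png",a)
cv2.imwrite("pics/b.png",cv2.resize(s["pixels"][180:295,150:290],None,fx=5,fy=5,interpolation=3)[...,::-1])
E
```

```text
top [356.3 393.6] 180.0 [279. -39.  11.] L 84.7 yaw -1.596
top [623.5 375.5] 1075.0 [ 322.8 -537.6   11. ] L 129.6 yaw 3.065
top [576.4 301.2] 467.5 [ 458.8 -458.6   11. ] L 154.6 yaw -1.695
top [ 94.5 294.1] 534.5 [458.4 468.   11. ] L 162.8 yaw -1.509
top [251.4 300. ] 969.5 [451.2 164.6  11. ] L 168.4 yaw -1.637
top [ 14. 304.] 1086.5 [438.9 620.2  11. ] L 199.4 yaw 0.104
top [210.6 262.9] 329.5 [522.1 246.7  11. ] L 63.5 yaw -0.214
top [197.5 229.5] 117.5 [587.8 275.5  11. ] L 65.1 yaw -1.556
top [277.6 224.3] 410.0 [600.7 117.8  11. ] L 87.4 yaw -0.463
top [139.5 216. ] 729.0 [613.4 391.3  11. ] L 61.3 yaw -1.556
top [567.  148.5] 437.5 [ 762.1 -456.2   11. ] L 149.5 yaw -1.702
top [413.  147.6] 432.0 [ 761.  -150.2   11. ] L 140.7 yaw -1.701
top [249.5 143.5] 347.5 [765.3 178.9  11. ] L 83.0 yaw -1.557
top [106.6 138.8] 299.5 [770.6 467.1  11. ] L 114.7 yaw -1.606
scene [ 24.5 465. ] 680.0 [1006.6 -575.9   11. ] L 107.5 yaw 1.585
scene [351.4 280.7] 248.5 [592.8 120.4  11. ] L 88.9 yaw 2.688
scene [464.  272.5] 398.0 [581.3 392.   11. ] L 59.3 yaw -0.187
scene [399.8 251.5] 158.0 [515.9 244.2  11. ] L 68.9 yaw 2.944
scene [350.1 227.9] 149.5 [441.6 127.7  11. ] L 66.9 yaw 0.098
scene [213.2 213.3] 696.0 [ 384.1 -217.7   11. ] L 283.2 yaw 1.422
scene [569.9 213.2] 132.5 [410.5 706.9  11. ] L 229.9 yaw 0.3
scene [  4.3 164. ] 442.0 [ 186.5 -819.1   11. ] L 145.1 yaw -3.119
scene [269. 118.] 152.0 [ 48.7 -76.2  11. ] L 89.4 yaw -3.127
scene [313. 105.] 346.5 [-3.2 51.9 11. ] L 194.3 yaw -0.053
```

View pics/a.png

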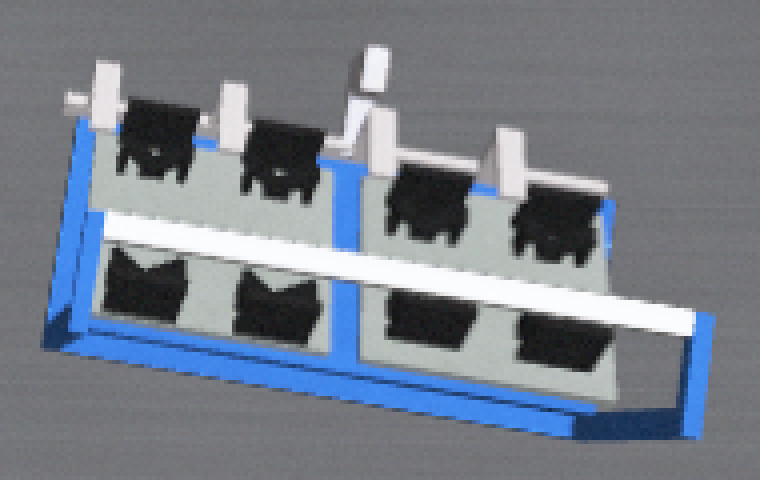

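View pics/b.png

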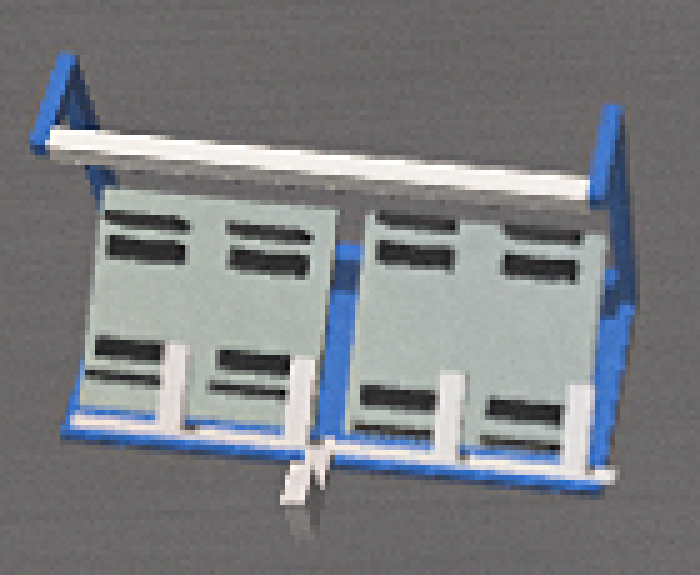

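```bash
python3 - <<'E'
from h import *
t=load("top0");s=load("scene0")
def rect(c,box,v):
    x0,y0,x1,y1=box;p=c["pixels"][y0:y1,x0:x1];hsv=cv2.cvtColor(p,cv2.COLOR_RGB2HSV)
    m=((hsv[...,1]<20)&(hsv[...,2]>v)).astype(np.uint8)
    k=max(cv2.findContours(m,0,1)[0],key=cv2.contourArea)
    r=cv2.minAreaRect(k);b=cv2.boxPoints(r)+[x0,y0]; return b[np.argsort(b[:,0])],cv2.contourArea(k)
bt,a=rect(t,(355,255,545,300),235);bs,a2=rect(s,(150,195,290,228),225)
print(bt.round(1),a,bs.round(1),a2)
mid=lambda b:np.array([(b[0]+b[1])/2,(b[2]+b[3])/2])
for z in(139,146,153,160):
    P=plane(t,mid(bt),z);print(z,P.round(1).tolist(),np.linalg.norm(P[0]-P[1]).round(1)); print("  in scene",proj(s,P).round(1).tolist())
print(mid(bs))
print(tri(t,mid(bt),s,mid(bs)[::-1]).round(1))
# fin top and handle region top view
hsv=cv2.cvtColor(t["pixels"],cv2.COLOR_RGB2HSV)
# bed mask
m=((hsv[...,2]>130)&(hsv[...,2]<190)&(hsv[...,1]<45)).astype(np.uint8)
m[:225]=0;m[320:]=0;m[:,:365]=0;m[:,545:]=0
# fin top
f=t["pixels"][218:236,438:458];print(f.mean(2).astype(int))
E
```

```text
[[380.6 268.6]
 [381.6 262.6]
 [526.9 293.3]
 [528.  287.3]] 747.5 [[159.7 208.8]
 [160.1 205. ]
 [266.8 219.3]
 [267.2 215.5]] 302.0
139 [[507.8, -72.6, 139.0], [469.5, -319.8, 139.0]] 250.2
  in scene [[266.1, 221.7], [158.3, 211.3]]
146 [[507.1, -71.8, 146.0], [469.1, -317.2, 146.0]] 248.3
  in scene [[266.3, 219.5], [158.8, 209.3]]
153 [[506.3, -71.1, 153.0], [468.6, -314.6, 153.0]] 246.4
  in scene [[266.4, 217.4], [159.3, 207.2]]
160 [[505.6, -70.4, 160.0], [468.2, -312.0, 160.0]] 244.6
  in scene [[266.6, 215.3], [159.8, 205.2]]
[[159.91043472 206.91809034]
 [266.96465302 217.36240482]]
[[ 506.3  -70.5  153.2    1.2]
 [ 468.6 -313.6  154.3    1.1]]
[[115 114 114 113 115 115 116 114 115 117 116 118 114 119 118 116 116 118
  116 115]
 [116 115 116 115 116 116 115 115 115 116 117 116 116 114 117 116 116 119
  117 116]
 [113 114 117 116 116 117 121 113 116 120 119 116 117 116 117 118 118 116
  117 116]
 [120 116 118 113 117 117 117 115 126 174 172 177 151 140 122 117 118 118
  116 120]
 [113 114 115 113 115 113 111 110 154 236 239 245 229 214 147 113 112 113
  115 117]
 [113 114 1
[... 394 characters left out ...]
 121 118
  120 115]
 [117 117 120 118  96  92  96 139 231 241 240 241 243 207 136 116 122 118
  122 119]
 [117 118 119 118  96  92  94 163 236 241 240 240 242 193 130 123 118 118
  119 120]
 [116 117 117 112  96  93  96 198 239 242 242 243 242 173 121 114 117 119
  117 116]
 [119 119 117 108  94  92  94 201 237 240 240 241 240 165 121 115 118 118
  118 122]
 [119 118 118 106 105  98  95 141 183 203 212 218 222 139 113 118 119 120
  119 120]
 [116 113 115 101 138 116  98  99 100  89  92 114 123 118 117 117 114 113
  115 115]
 [117 115 117 103 175 177 163 144 141 130 115 110 115 119 120 118 116 117
  115 117]
 [117 119 118 104 210 238 241 228 224 208 162 128 117 119 118 117 119 118
  118 121]]
```

```bash
cat >> h.py <<'E'
# rack model: y axis dir (level), from the lamp bar
def rackframe():
    a=np.array([506.3,-71.0]);b=np.array([468.6,-314.2]);y=(b-a)/np.linalg.norm(b-a);y=np.r_[y,0];x=np.cross(y,[0,0,1.])
    lm=np.r_[(a+b)/2,0]
    o=lm-26*x; o[2]=64
    return o,x,y
def cradle(ly):
    o,x,y=rackframe();c=np.cos(np.pi/6);z=np.array([0,0,1.])
    return o+ly*y, np.c_[c*x+.5*z,y,-.5*x+c*z]
def pins(c,rois,v=150,z=11):
    hsv=cv2.cvtColor(c["pixels"],cv2.COLOR_RGB2HSV);out=[]
    for(x0,y0,x1,y1) in rois:
        m=((hsv[y0:y1,x0:x1,1]<40)&(hsv[y0:y1,x0:x1,2]>v)).astype(np.uint8)
        m=cv2.morphologyEx(m,cv2.MORPH_CLOSE,np.ones((5,5)))
        k=max(cv2.findContours(m,0,1)[0],key=cv2.contourArea)
        b=cv2.boxPoints(cv2.minAreaRect(k))+[x0,y0];P=plane(c,b,z)
        e=[P[1]-P[0],P[2]-P[1]];n=[np.linalg.norm(q) for q in e];i=int(np.argmax(n));L=e[i]*np.sign(e[i][0])
        out.append((P.mean(0).round(1),n[i].round(1),n[1-i].round(1),np.arctan2(L[1],L[0]).round(3)))
    return out
E
python3 - <<'E'
from h import *
from plant import tip_reach; print("tip",tip_reach)
try: print([tip_reach(c) for c in(0,.5,1)])
except Exception as e: print(e)
t=load("top0");s=load("scene0")
for p in pins(t,[(195,240,230,285),(255,278,290,325),(255,195,300,255)]): print(p)
for p in pins(s,[(385,232,412,270),(338,210,362,247),(335,258,368,302)]): print(p)
ims=[]
for n,c,(x0,y0,x1,y1) in(("t",t,(360,205,545,330)),("s",s,(150,185,290,295))):
    k=4;im=cv2.resize(c["pixels"][y0:y1,x0:x1],None,fx=k,fy=k)[...,::-1].copy()
    def dot(P,col):
        for q in proj(c,P): cv2.circle(im,tuple(np.int32(((q-[x0,y0])+.5)*k)),3,col,-1)
    for ly,h in((-95,34),(-35,34),(35,24),(95,24)):
        o,M=cradle(ly)
        dot([o+M@[sx*h,sy*12,-22] for sx in(-1,1) for sy in(-1,1)],(0,0,255)); dot([o],(0,255,255))
        hs={34:47,24:35}[h]; dot([o+M@[sx*hs,0,-22] for sx in(-1,1)],(0,255,0))
        print(ly,o.round(1))
    ims.append(im)
w=max(i.shape[1] for i in ims)
ims=[cv2.copyMakeBorder(i,0,0,0,w-i.shape[1],0) for i in ims]
im=np.vstack(ims);im=cv2.resize(im,None,fx=600/im.shape[0],fy=600/im.shape[0]) if 0 else im
cv2.imwrite("pics/o1.png",ims[0]);cv2.imwrite("pics/o2.png",ims[1])
print(plane(t,[448.3,227],50).round(1), R.from_matrix(np.c_[[1,0,0],[0,1,0],[0,0,1]]).as_rotvec())
E
```

```text
tip 25.0
'float' object is not callable
(array([520.7, 243.6,  11. ]), np.float64(62.0), np.float64(19.6), np.float64(-0.199))
(array([449.6, 127.5,  11. ]), np.float64(61.7), np.float64(20.1), np.float64(0.104))
(array([600.7, 118. ,  11. ]), np.float64(85.6), np.float64(19.9), np.float64(-0.459))
(array([512.2, 245.2,  11. ]), np.float64(61.5), np.float64(18.3), np.float64(-0.219))
(array([441. , 128.3,  11. ]), np.float64(61.1), np.float64(19.5), np.float64(0.072))
(array([592.9, 120.3,  11. ]), np.float64(86.5), np.float64(18.5), np.float64(-0.473))
-95 [ 527.7 -102.7   64. ]
-35 [ 518.5 -162.    64. ]
35 [ 507.8 -231.2   64. ]
95 [ 498.6 -290.5   64. ]
-95 [ 527.7 -102.7   64. ]
-35 [ 518.5 -162.    64. ]
35 [ 507.8 -231.2   64. ]
95 [ 498.6 -290.5   64. ]
[[ 592.7 -209.2   50. ]] [0. 0. 0.]
```

View pics/o1.png

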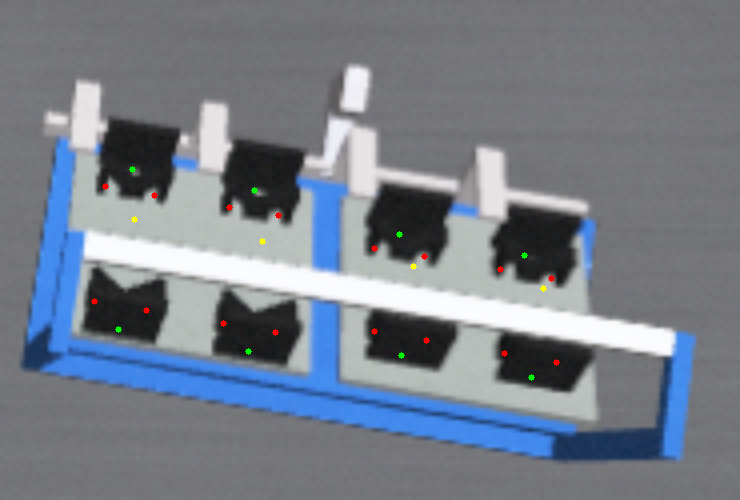

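View pics/o2.png

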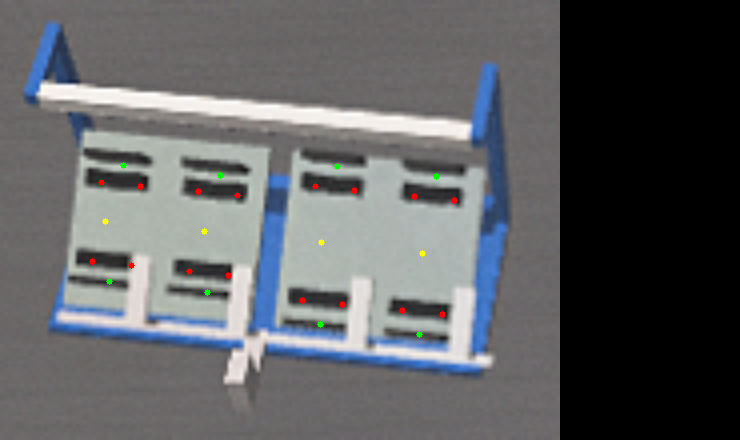

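```bash
cat >> h.py <<'E'
import json,os
# commanded pose bookkeeping
def cmd():
    if os.path.exists("cmd.json"):
        d=json.load(open("cmd.json"));return np.array(d[0]),R.from_quat(d[1])
    return np.array([211.044,534.872,235.682]),R.from_euler("xyz",[np.pi,0,1.194476])
def plan(p,Rm,save=True):
    """numbers for one jog to tool pose p (mm), Rm; saves it as commanded pose"""
    p0,R0=cmd();s=np.round(R0.inv().apply(np.array(p)-p0)/1000,4);w=np.round((R0.inv()*Rm).as_rotvec(),3)
    print("row",s.tolist(),w.tolist(),"dist %.0f deg %.1f"%(np.linalg.norm(s)*1000,np.degrees(np.linalg.norm(w))))
    if save: json.dump([(p0+R0.apply(s*1000)).tolist(),(R0*R.from_rotvec(w)).as_quat().tolist()],open("cmd.json","w"))
def down(psi): return R.from_euler("xyz",[np.pi,0,np.pi/2+psi])   # tool y along heading psi
def place(ly,d,dx=0):
    """tool pose square to the bed, TCP d mm above the place's point"""
    o,M=cradle(ly); return o+M@[dx,0,d], R.from_matrix(np.c_[-M[:,1],-M[:,0],-M[:,2]])
def check():
    from plant import observe
    o=observe();p,r=cmd();print("t",o["time_s"],"err",(o["ee_pos"]-p).round(1),"rot",(r.inv()*R.from_euler("xyz",o["tcp_rot"])).as_rotvec().round(3),"F",o["force"].round(1),"open",round(o["opening"],1),"q",o["qpos"].round(2))
E
python3 -c "
from h import *
p,r=place(35,100);print(np.linalg.det(r.as_matrix()),r.as_matrix().round(2))
plan([520.7,243.6,150],down(-.199))"
```

```text
1.0000000000000004 [[ 0.15  0.86 -0.49]
 [ 0.99 -0.13  0.08]
 [ 0.   -0.5  -0.87]]
row [-0.1571, 0.395, 0.0857] [-0.0, 0.0, -0.177] dist 434 deg 10.1
```

Call:
jog_arm --pt "0.3 -0.1571 0.395 0.0857 0 0 -0.177" --pt "0.3 -0.1571 0.395 0.0857 0 0 -0.177" --pt "0.3 -0.1571 0.395 0.0857 0 0 -0.177" --pt "0.3 -0.1571 0.395 0.0857 0 0 -0.177" --pt "0.3 -0.1571 0.395 0.0857 0 0 -0.177" --pt "0.3 -0.1571 0.395 0.0857 0 0 -0.177" --pt "0.3 -0.1571 0.395 0.0857 0 0 -0.177" --pt "0.3 -0.1571 0.395 0.0857 0 0 -0.177" --pt "0.3 -0.1571 0.395 0.0857 0 0 -0.177" --pt "0.3 -0.1571 0.395 0.0857 0 0 -0.177" --pt "0.3 -0.1571 0.395 0.0857 0 0 -0.177" --pt "0.3 -0.1571 0.395 0.0857 0 0 -0.177" --squeeze 60

```text
time_s: 1.3
ee_pos: [519.9, 244.4, 149.8]
tcp_rot: [-3.141, -0.0, 1.373]
force: [0.5, 0.2, 0.2]
opening: 59.8
```

```bash
python3 - <<'E'
from h import *
from plant import capture
check()
c=capture("wrist");pickle.dump(c,open("w0.pkl","wb"));cv2.imwrite("pics/w0.png",c["pixels"][:,:,::-1]);print(c["xyz"],c["attitude"])
print(proj(c,[[520.7,243.6,11],[449.6,127.5,11],[600.7,118,11]]).round())
E
```

```text
t 1.3 err [-0.8  0.8 -0.2] rot [ 0.001  0.    -0.001] F [0.5 0.2 0.2] open 59.8 q [ 0.29  0.29  1.63  0.    1.23 -1.08]
[449.4545855  258.96617027 287.69517874] [ 2.85274870e+00 -5.82409901e-04  1.37184023e+00]
[[321. 228.]
 [162. 172.]
 [205. 336.]]
```

View pics/w0.png

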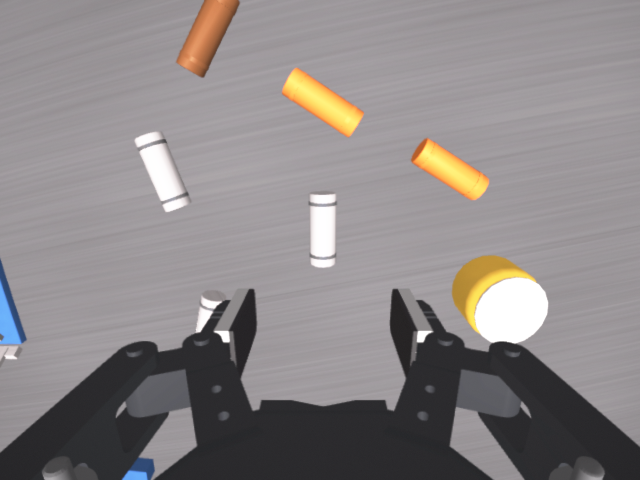

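```bash
python3 - <<'E'
from h import *
c=load("w0")
for p in pins(c,[(290,175,355,285),(120,115,205,225)],v=150): print(p)
for p in pins(c,[(290,175,355,285),(120,115,205,225)],v=170,z=14): print(p)
plan([520.5,243.6,28.5],down(-.199))
E
```

```text
(array([524.2, 243.3,  11. ]), np.float64(93.9), np.float64(50.8), np.float64(-0.174))
(array([449.4, 127. ,  11. ]), np.float64(86.4), np.float64(66.4), np.float64(-0.289))
(array([523.3, 244.4,  14. ]), np.float64(62.2), np.float64(20.7), np.float64(-0.188))
(array([449.6, 128.3,  14. ]), np.float64(62.4), np.float64(22.3), np.float64(0.116))
row [-0.0, -0.0002, 0.1215] [-0.0, 0.0, -0.0] dist 122 deg 0.0
```

Call:
jog_arm --pt "0.3 0 0.0008 0.05 0 0 0" --pt "0.3 0 0.0008 0.09 0 0 0" --pt "0.3 0 0.0008 0.11 0 0 0" --pt "0.3 0 0.0008 0.1215 0 0 0" --pt "0.3 0 0.0008 0.1215 0 0 0" --pt "1 0 0.0008 0.1215 0 0 0" --pt "1 0 0.0008 0.1215 0 0 0" --pt "1 0 0.0008 0.1215 0 0 0" --pt "1 0 0.0008 0.1215 0 0 0" --pt "1 0 0.0008 0.1215 0 0 0" --pt "1 0 0.0008 0.1215 0 0 0"

```text
time_s: 2.45
ee_pos: [521.8, 243.6, 28.7]
tcp_rot: [3.141, -0.0, 1.372]
force: [-0.2, 0.8, -0.2]
opening: 0.1
```

```bash
python3 - <<'E'
from h import *
p,r=cmd();json.dump([(p+[1.0,-.2,0]).tolist(),r.as_quat().tolist()],open("cmd.json","w"))
check()
p,r=cmd()
plan(p+[0,0,230],r)
plan(*place(95,180))
E
```

```text
t 2.45 err [0.3 0.1 0.3] rot [-0.  0. -0.] F [-0.2  0.8 -0.2] open 0.1 q [ 0.29  0.46  1.69 -0.    1.   -1.09]
row [-0.0, 0.0, -0.23] [0.0, 0.0, 0.0] dist 230 deg 0.0
row [-0.5238, 0.1732, 0.0386] [0.524, -0.012, -0.044] dist 553 deg 30.1
```

```bash
python3 - <<'E'
from h import *
from plant import capture
json.dump([[521.5,243.4,28.5],down(-.199).as_quat().tolist()],open("cmd.json","w"))
w=capture("wrist");t=capture("top");pickle.dump(t,open("top1.pkl","wb"))
a=w["pixels"];b=cv2.resize(t["pixels"][200:330,130:300],None,fx=3,fy=3)
cv2.imwrite("pics/m1.png",np.vstack([cv2.resize(a[150:480,100:540],(510,382)),b])[:,:,::-1][:600])
E
```

```text
(no output)
```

View pics/m1.png

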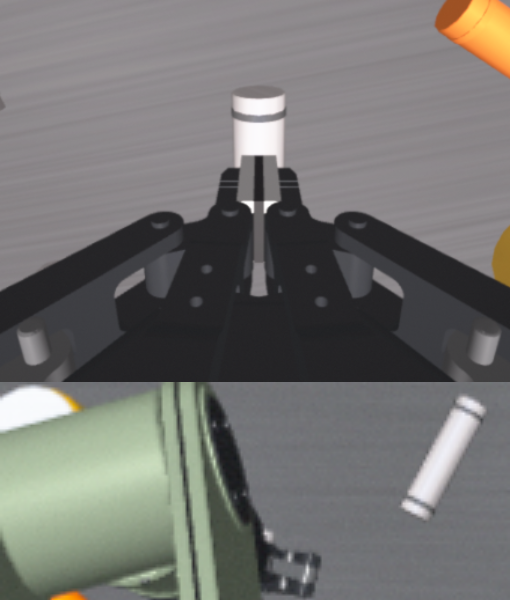

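Call:
jog_arm --pt "0.3 0 0 0 0 0 0" --pt "0.3 0 0 0 0 0 0" --pt "0.3 0 0 0 0 0 0" --pt "0.3 0 0 0 0 0 0" --pt "0.3 0 0 0.001 0 0 0" --pt "0.3 0 0 0.002 0 0 0" --pt "0.3 0 0 0.003 0 0 0" --pt "0.3 0 0 0.003 0 0 0"

```text
time_s: 3.35
ee_pos: [521.4, 243.5, 25.2]
tcp_rot: [-3.141, 0.0, 1.372]
force: [-0.2, 0.6, 0.1]
opening: 59.8
```

```bash
python3 - <<'E'
from h import *
from plant import capture
json.dump([[521.5,243.4,25.5],down(-.199).as_quat().tolist()],open("cmd.json","w"))
check()
w=capture("wrist")
cv2.imwrite("pics/m2.png",w["pixels"][100:480,60:580,::-1])
p,r=cmd();print(proj(w,[[521.5,243.4,0.5],[521.5,243.4,19]]), proj(w,[p+r.apply([x,-11,25]) for x in(-30,30)]),proj(w,[p+r.apply([x,-11,6]) for x in(-30,30)]))
E
```

```text
t 3.35 err [-0.1  0.1 -0.3] rot [ 0. -0. -0.] F [-0.2  0.6  0.1] open 59.8 q [ 0.29  0.46  1.69 -0.    0.99 -1.09]
[[321.8045654  283.21619247]
 [321.70058818 299.61808281]] [[262.08426359 263.04526964]
 [381.46149761 262.95081539]] [[255.02372294 277.92018776]
 [388.29791959 277.8168808 ]]
```

View pics/m2.png

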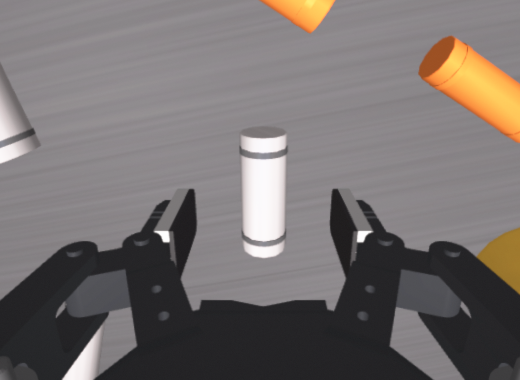

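Call:
jog_arm --pt "0.5 0 0 0.006 0 0 0" --pt "0.5 0 0 0.012 0 0 0" --pt "0.5 0 0 0.015 0 0 0" --pt "0.5 0 0 0.018 0 0 0" --pt "0.5 0 0 0.02 0 0 0" --pt "0.5 0 0 0.02 0 0 0"

```text
time_s: 4.0
ee_pos: [521.3, 243.5, 5.1]
tcp_rot: [-3.141, 0.0, 1.372]
force: [-0.5, 0.5, 0.1]
opening: 42.7
```

```bash
python3 - <<'E'
from h import *
from plant import capture
json.dump([[521.5,243.4,5.5],down(-.199).as_quat().tolist()],open("cmd.json","w"))
check()
w=capture("wrist");s=capture("scene")
b=s["pixels"][215:285,360:440]
cv2.imwrite("pics/m3.png",np.hstack([w["pixels"][140:440,140:500],cv2.resize(b,(342,300))])[:,:,::-1])
E
```

```text
t 4.0 err [-0.2  0.1 -0.4] rot [ 0.001 -0.    -0.   ] F [-0.5  0.5  0.1] open 42.7 q [ 0.29  0.5   1.69  0.    0.95 -1.09]
```

View pics/m3.png

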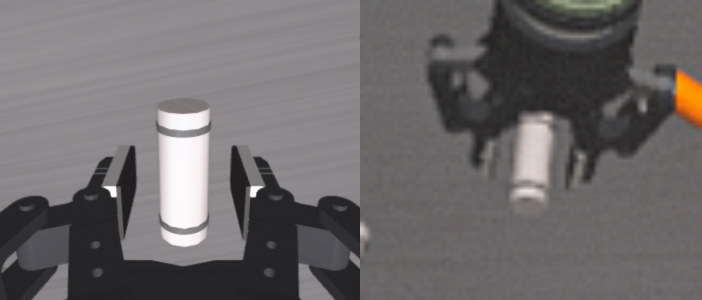

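Call:
jog_arm --pt "0.5 0 0 0.002 0 0 0" --pt "0.5 0 0 0.004 0 0 0" --pt "0.5 0 0 0.005 0 0 0" --pt "0.5 0 0 0.005 0 0 0" --pt "1 0 0 0.005 0 0 0" --pt "1 0 0 0.005 0 0 0" --pt "1 0 0 0.005 0 0 0" --pt "1 0 0 0.005 0 0 0" --pt "1 0 0 0.005 0 0 0"

```text
time_s: 5.0
ee_pos: [524.8, 244.1, 4.7]
tcp_rot: [3.136, -0.002, 1.372]
force: [-2.6, -2.5, 18.1]
opening: 20.2
```

Call:
jog_arm --pt "1 0 0 -0.004 0 0 0" --pt "1 0 0 -0.006 0 0 0" --pt "1 0 0 -0.012 0 0 0" --pt "1 0 0 -0.02 0 0 0" --pt "1 0 0 -0.02 0 0 0"

```text
time_s: 5.5
ee_pos: [522.4, 243.9, 21.5]
tcp_rot: [3.14, -0.001, 1.372]
force: [1.0, 0.2, -0.4]
opening: 19.4
```

```bash
python3 - <<'E'
from h import *
from plant import capture
json.dump([[521.5,243.4,20.5],down(-.199).as_quat().tolist()],open("cmd.json","w"))
check()
w=capture("wrist");pickle.dump(w,open("w4.pkl","wb"));cv2.imwrite("pics/m4.png",w["pixels"][:,:,::-1])
for z in(11,31):
  for p in pins(w,[(285,190,360,300)],v=190,z=z): print(z,p)
g=w["pixels"][:,322].mean(1).astype(int);print(g[200:340:4])
E
```

```text
t 5.5 err [0.9 0.5 1. ] rot [-0.002  0.001 -0.   ] F [ 1.   0.2 -0.4] open 19.4 q [ 0.29  0.47  1.69  0.    0.98 -1.09]
11 (array([516.5, 245.6,  11. ]), np.float64(22.1), np.float64(16.2), np.float64(1.371))
31 (array([507.7, 247.3,  31. ]), np.float64(19.1), np.float64(14.1), np.float64(1.371))
[140 136 140 137 136 136 137 133 118 119 116 118 249 250 250 250 143 143
 250 250 250 250 250 250 250 250 250 250 250 250 250 250 250 250 249]
```

```bash
python3 - <<'E'
from h import *
w=load("w4");a=np.array([np.cos(-.199),np.sin(-.199),0])
for cx in (520.7,522):
  c=np.array([cx,243.4,0])
  for h in(0,4,8,12,16): print(cx,h,proj(w,[c-30*a+[0,0,22+h],c-30*a+[0,0,h]]).round(1).tolist())
m=w["pixels"].mean(2)
for r in(236,250,256,275,290): 
    q=np.where(m[r,250:400]>(225 if r>246 else 0))[0]+250; print(r,q.min(),q.max(),len(q))
    print(m[r,285:360:3].astype(int))
for h in(0,8,16): print(proj(w,[np.array([493,249.,16+h])+s*11*np.array([.199,.98,0]) for s in(-1,1)]).round(1).tolist())
E
```

```text
520.7 0 [[319.8, 237.8], [320.1, 224.6]]
520.7 4 [[319.7, 240.6], [320.1, 226.7]]
520.7 8 [[319.7, 243.6], [320.0, 229.0]]
520.7 12 [[319.6, 246.7], [320.0, 231.3]]
520.7 16 [[319.5, 250.1], [319.9, 233.8]]
522 0 [[320.4, 240.7], [320.7, 227.2]]
522 4 [[320.4, 243.6], [320.6, 229.4]]
522 8 [[320.3, 246.7], [320.6, 231.7]]
522 12 [[320.3, 249.9], [320.6, 234.1]]
522 16 [[320.2, 253.3], [320.5, 236.6]]
236 250 399 150
[136 136 135 136 134 117 118 117 116 117 118 120 119 118 118 117 116 115
 116 118 119 131 136 137 137]
250 305 344 40
[137 137 137 136 156 199 217 230 240 246 248 249 250 251 250 249 246 244
 243 234 221 186 138 137 137]
256 305 343 39
[137 138 139 135 115 200 218 230 241 247 248 249 250 251 250 249 246 244
 243 234 220 151 125 137 137]
275 305 343 39
[134 135 135 137 146 200 218 232 241 247 249 249 250 250 250 248 246 244
 241 231 215 168 138 137 138]
290 305 342 38
[120 120 120 117 126 199 220 232 241 247 249 250 250 250 250 248 245 243
 240 228 211 141 102 120 120]
[[294.5, 237.7], [345.4, 237.7]]
[[293.0, 243.2], [346.6, 243.2]]
[[291.3, 249.4], [348.0, 249.4]]
```

Call:
jog_arm --pt "1 0 0 0.01 0 0 0" --pt "1 0 0 0.016 0 0 0" --pt "0.45 0 0 0.016 0 0 0" --pt "0.45 0 0 0.016 0 0 0" --pt "0.45 0 0 0.016 0 0 0" --pt "0.45 0 0 0.02 0 0 0" --pt "0.45 0 0 0.023 0 0 0" --pt "0.45 0 0 0.025 0 0 0" --pt "0.45 0 0 0.0255 0 0 0" --pt "0.45 0 0 0.0255 0 0 0"

```text
time_s: 6.55
ee_pos: [522.1, 243.8, 1.7]
tcp_rot: [-3.141, 0.001, 1.373]
force: [-16.6, -7.0, 44.0]
opening: 47.0
```

```bash
python3 - <<'E'
from h import *
from plant import capture
json.dump([[521.5,243.4,-5],down(-.199).as_quat().tolist()],open("cmd.json","w"))
check()
w=capture("wrist");pickle.dump(w,open("w5.pkl","wb"))
for p in pins(w,[(285,190,360,400)],v=190,z=14): print(p)
m=w["pixels"].mean(2);print(m[300,200:440:4].astype(int))
E
```

```text
t 6.55 err [0.6 0.4 6.7] rot [ 0.001 -0.001 -0.001] F [-16.6  -7.   44. ] open 47.0 q [ 0.29  0.5   1.69 -0.    0.95 -1.09]
(array([521.5, 243.8,  14. ]), np.float64(45.1), np.float64(19.1), np.float64(-0.178))
[141 139 138 138 139 140 139 138 136 115  39  39 121 123 123  44  31  33
 142 143 143 142 141 142 159 217 234 245 250 251 251 251 250 247 244 235
 212 136 140 140 140 140 140 138  66  30  34 121 122 123  60  38  52 136
 137 138 139 140 141 141]
```

Call:
jog_arm --pt "0.45 0 0 -0.008 0 0 0" --pt "0.45 0 0 -0.0115 0 0 0" --pt "0.45 0 0 -0.0115 0 0 0" --pt "1 0 0 -0.0115 0 0 0" --pt "1 0 0 -0.0115 0 0 0" --pt "1 0 0 -0.0115 0 0 0" --pt "1 0 0 -0.0115 0 0 0" --pt "1 0 0 -0.0115 0 0 0" --squeeze 90

```text
time_s: 7.4
ee_pos: [521.1, 243.4, 5.8]
tcp_rot: [-3.14, 0.001, 1.372]
force: [0.0, -0.2, -2.2]
opening: 18.6
```

```bash
cat >> h.py <<'E'
def setcmd(p,r=None):
    json.dump([list(map(float,p)),(r or cmd()[1]).as_quat().tolist()],open("cmd.json","w"))
def endrow(w,col=322,lo=150,hi=330):
    """rows of the near cap (grey) and cap/white border, and pin width just below"""
    m=w["pixels"].mean(2);g=m[:,col-3:col+4].mean(1)
    r=lo+int(np.argmax(g[lo:hi]>200));k=r-1
    while g[k]<128: k-=1
    row=m[r+4,col-45:col+45];x=np.arange(col-45,col+45)
    q=np.where(row>170)[0];return k+1,r,x[q.min()],x[q.max()]
E
python3 - <<'E'
from h import *
from plant import capture
setcmd([521.5,243.4,6.5]);check()
w=capture("wrist");pickle.dump(w,open("w6.pkl","wb"));print(endrow(w),endrow(load("w4")),endrow(load("w5")))
E
```

```text
t 7.4 err [-0.4 -0.  -0.7] rot [ 0.001 -0.001 -0.   ] F [ 0.  -0.2 -2.2] open 18.6 q [ 0.29  0.49  1.69 -0.    0.96 -1.09]
(246, 246, np.int64(298), np.int64(348)) (247, 247, np.int64(298), np.int64(348)) (247, 247, np.int64(296), np.int64(347))
```

```bash
python3 - <<'E'
from h import *
p,r=cmd();plan([521.5,243.4,246.5],r)
plan(*place(95,180))
E
```

```text
row [0.0, 0.0, -0.24] [0.0, 0.0, 0.0] dist 240 deg 0.0
row [-0.5238, 0.173, 0.0266] [0.524, -0.012, -0.044] dist 552 deg 30.1
```

Call:
jog_arm --pt "1 0 0 -0.02 0 0 0" --pt "1 0 0 -0.06 0 0 0" --pt "1 0 0 -0.11 0 0 0" --pt "1 0 0 -0.16 0 0 0" --pt "1 0 0 -0.21 0 0 0" --pt "1 0 0 -0.24 0 0 0" --pt "1 0 0 -0.24 0 0 0" --pt "1 0 0 -0.24 0 0 0"

```text
time_s: 8.25
ee_pos: [521.4, 243.6, 246.2]
tcp_rot: [3.141, -0.0, 1.372]
force: [-0.5, 0.4, -3.5]
opening: 19.0
```

```bash
python3 - <<'E'
from h import *
from plant import capture,observe
o=observe();print(o["ee_pos"],o["force"],o["opening"])
w=capture("wrist");pickle.dump(w,open("w7.pkl","wb"));print(endrow(w))
E
```

```text
[521.41035364 243.58237417 246.15448838] [-0.53606019  0.35212374 -3.48822757] 18.977940845756528
(246, 246, np.int64(297), np.int64(349))
```

Call:
jog_arm --pt "1 -0.5238 0.173 0.0266 0.524 -0.012 -0.044" --pt "1 -0.5238 0.173 0.0266 0.524 -0.012 -0.044" --pt "1 -0.5238 0.173 0.0266 0.524 -0.012 -0.044" --pt "1 -0.5238 0.173 0.0266 0.524 -0.012 -0.044" --pt "1 -0.5238 0.173 0.0266 0.524 -0.012 -0.044" --pt "1 -0.5238 0.173 0.0266 0.524 -0.012 -0.044" --pt "1 -0.5238 0.173 0.0266 0.524 -0.012 -0.044" --pt "1 -0.5238 0.173 0.0266 0.524 -0.012 -0.044" --pt "1 -0.5238 0.173 0.0266 0.524 -0.012 -0.044" --pt "1 -0.5238 0.173 0.0266 0.524 -0.012 -0.044" --pt "1 -0.5238 0.173 0.0266 0.524 -0.012 -0.044" --pt "1 -0.5238 0.173 0.0266 0.524 -0.012 -0.044"

```text
time_s: 9.5
ee_pos: [585.1, -310.4, 213.7]
tcp_rot: [-2.612, 0.001, 1.41]
force: [-0.1, 0.8, -2.5]
opening: 18.7
```

```bash
python3 - <<'E'
from h import *
from plant import capture
check()
w=capture("wrist");pickle.dump(w,open("w8.pkl","wb"));cv2.imwrite("pics/w8.png",w["pixels"][:,:,::-1]);print(endrow(w))
for ly in(35,95,-35,-95): print(ly,proj(w,[cradle(ly)[0]+cradle(ly)[1]@[s*(24 if ly>0 else 34),0,-22] for s in(-1,1)]).round().tolist())
E
```

```text
t 9.5 err [-2.4 -6.1 -6.2] rot [0.006 0.003 0.006] F [-0.1  0.8 -2.5] open 18.7 q [-0.53  0.77  0.87 -0.2   2.   -1.98]Traceback (most recent call last):
  File "<stdin>", line 4, in <module>
  File "h.py", line 64, in endrow
    q=np.where(row>170)[0];return k+1,r,x[q.min()],x[q.max()]
                                          ~~~~~^^
    return umr_minimum(a, axis, None, out, keepdims, initial, where)
ValueError: zero-size array to reduction operation minimum which has no identity
```

View pics/w8.png

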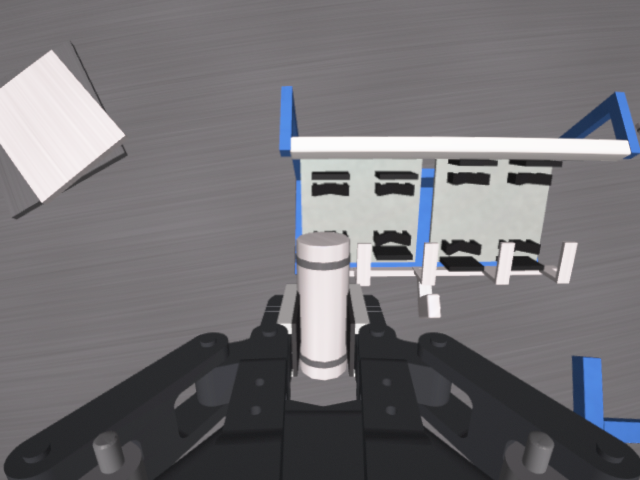

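Call:
jog_arm --pt "1 0 0 0 0 0 0" --pt "1 0 0 0 0 0 0" --pt "1 0 0 0 0 0 0"

```text
time_s: 9.85
ee_pos: [588.0, -302.2, 219.6]
tcp_rot: [-2.617, -0.0, 1.419]
force: [-0.4, 0.5, -1.2]
opening: 18.9
```

```bash
python3 - <<'E'
from h import *
from plant import capture,observe
check();print(observe()["tcp_rot"],cmd()[1].as_euler("xyz"))
w=capture("wrist");pickle.dump(w,open("w9.pkl","wb"))
m=w["pixels"].max(2)<60
for ly in(35,95,-35,-95):
    o,M=cradle(ly);h=24 if ly>0 else 34
    P=proj(w,[o+M@[h,sy*13,-22] for sy in(-1,1)]);print(ly,"upper saddle base",P.round(1).tolist(),"point",proj(w,[o]).round(1).tolist())
    c=P.mean(0).astype(int);x0,y0=c[0]-28,c[1]-20
    k,_,st,ce=cv2.connectedComponentsWithStats(m[y0:y0+32,x0:x0+56].astype(np.uint8))
    for s,e in list(zip(st,ce))[1:]:
        if s[4]>60: print("   blob",(s[0]+x0,s[1]+y0,s[0]+s[2]+x0,s[1]+s[3]+y0),(e+[x0,y0]).round(1))
a,b=np.array([506.3,-71.0]),np.array([468.6,-314.2]);print(proj(w,[np.r_[a,153],np.r_[b,153]]).round(1))
E
```

```text
t 9.85 err [ 0.4  2.  -0.3] rot [ 0.001 -0.001 -0.002] F [-0.4  0.5 -1.2] open 18.9 q [-0.52  0.76  0.87 -0.2   2.   -1.98]
[-2.61671213e+00 -4.50796930e-04  1.41937574e+00] [-2.61749877e+00  1.89626967e-04  1.41688285e+00]
35 upper saddle base [[394.3, 186.9], [368.0, 186.8]] point [[383.7, 215.6]]
   blob (np.int64(367), np.int64(172), np.int64(407), np.int64(179)) [386.3 175.5]
   blob (np.int64(367), np.int64(184), np.int64(404), np.int64(196)) [385.3 189. ]
95 upper saddle base [[333.5, 186.7], [307.1, 186.7]] point [[320.1, 215.4]]
   blob (np.int64(305), np.int64(172), np.int64(340), np.int64(179)) [322.5 174.8]
   blob (np.int64(305), np.int64(184), np.int64(340), np.int64(195)) [321.9 188.8]
-35 upper saddle base [[465.2, 177.3], [439.3, 177.1]] point [[456.9, 215.8]]
   blob (np.int64(439), np.int64(161), np.int64(480), np.int64(167)) [459.8 163.8]
   blob (np.int64(438), np.int64(174), np.int64(479), np.int64(186)) [458.1 179.1]
-95 upper saddle base [[523.8, 178.1], [498.6, 177.7]] point [[517.9, 216.2]]
   blob (np.int64(499), np.int64(162), np.int64(539), np.int64(168)) [519.9 164.7]
   blob (np.int64(498), np.int64(175), np.int64(539), np.int64(187)) [518. 180.]
[[611.7 148.1]
 [280.1 143.3]]
```

```bash
python3 - <<'E'
from h import *
w=load("w9")
hsv=cv2.cvtColor(w["pixels"],cv2.COLOR_RGB2HSV);m=((hsv[...,1]<30)&(hsv[...,2]>200)).astype(np.uint8);m[:125]=0;m[175:]=0
m[:,:260]=0
k=max(cv2.findContours(m,0,1)[0],key=cv2.contourArea);print("lamp obs",cv2.boxPoints(cv2.minAreaRect(k)).round(1).tolist())
o,x,y=rackframe()
L=[o+20*x+dx*x+sy*125*y+[0,0,dz] for dx,dz in((0,75),(0,89),(12,89)) for sy in(-1,1)]
print("lamp pred",proj(w,L).round(1).tolist())
for ly,h in((95,24),(35,24),(-35,34),(-95,34)):
    o,M=cradle(ly);P=proj(w,[o+M@[h+a,b*16,c] for a in(-5,5) for b in(-1,1) for c in(-22,-2)]);print(ly,P.min(0).round(1),P.max(0).round(1),"base far edge",P[:,1].round(1))
# comb fingers, fin top predicted from top view
print(proj(w,[[592.7,-209.2,50]]).round(1))
E
```

```text
lamp obs [[280.79998779296875, 152.0], [281.1000061035156, 136.3000030517578], [615.2000122070312, 141.60000610351562], [615.0, 157.3000030517578]]
lamp pred [[601.9, 163.7], [279.4, 159.8], [615.8, 155.5], [277.0, 150.9], [612.4, 141.0], [277.7, 135.8]]
95 [302.8 181.6] [337.4 195.1] base far edge [191.8 195.1 191.7 195.  181.6 184.3 181.6 184.3]
35 [364.8 181.7] [402.1 195.3] base far edge [192.  195.3 191.8 195.2 181.9 184.6 181.7 184.4]
-35 [435.8 171.9] [477.4 185.2] base far edge [182.4 185.2 182.1 184.9 172.3 174.5 171.9 174.1]
-95 [495.1 172.6] [539.3 186. ] base far edge [183.2 186.  182.7 185.5 173.1 175.4 172.6 174.8]
[[421.4 302.8]]
```

```bash
sed -i 's|    return o,x,y$|    return o-1.2*y,x,y|' h.py; python3 - <<'E'
from h import *
from plant import observe
o=observe();setcmd(o["ee_pos"],R.from_euler("xyz",o["tcp_rot"]))
plan(*place(95,25))
E
```

```text
row [-0.0006, -0.0001, 0.1552] [-0.001, 0.001, 0.002] dist 155 deg 0.1
```

Call:
jog_arm --pt "1 -0.0006 0 0.04 0 0 0.002" --pt "1 -0.0006 0 0.08 0 0 0.002" --pt "1 -0.0006 0 0.12 0 0 0.002" --pt "1 -0.0006 0 0.145 0 0 0.002" --pt "1 -0.0006 0 0.155 0 0 0.002" --pt "1 -0.0006 0 0.155 0 0 0.002" --pt "1 -0.0006 0 0.155 0 0 0.002" --pt "1 -0.0006 0 0.155 0 0 0.002"

```text
time_s: 10.7
ee_pos: [513.1, -293.7, 87.8]
tcp_rot: [-2.622, 0.003, 1.416]
force: [0.1, 0.1, -2.3]
opening: 18.9
```

```bash
python3 - <<'E'
from h import *
from plant import observe
check()
o=observe();r=R.from_euler("xyz",o["tcp_rot"]);P,rr=place(95,-4.5)
print(r.inv().apply(P-o["ee_pos"]).round(2),(r.inv()*rr).as_rotvec().round(4))
E
```

```text
t 10.7 err [ 2.  -2.5  2.2] rot [-0.004 -0.002  0.003] F [ 0.1  0.1 -2.3] open 18.9 q [-0.56  0.72  1.22 -0.2   1.68 -1.95]
[ 2.2  -1.11 32.58] [ 0.0042  0.0023 -0.0025]
```

Call:
jog_arm --pt "1 0 0 0 0 0 0" --pt "1 0 0 0 0 0 0" --pt "1 0 0 0 0 0 0"

```text
time_s: 11.0
ee_pos: [511.4, -293.0, 86.1]
tcp_rot: [-2.618, 0.002, 1.415]
force: [-0.2, 0.2, -2.5]
opening: 18.7
```

```bash
cat >> h.py <<'E'
def rel(P,rr):
    """shift mm and turn from the measured pose to a tool pose"""
    from plant import observe
    o=observe();r=R.from_euler("xyz",o["tcp_rot"])
    print("F",o["force"].round(1),"open",o["opening"].round(1),"go",r.inv().apply(np.array(P)-o["ee_pos"]).round(1),(r.inv()*rr).as_rotvec().round(3))
E
python3 - <<'E'
from h import *
rel(*place(95,-4.5)); check()
E
```

```text
Traceback (most recent call last):
  File "h.py", line 69, in rel
    print("F",o["force"].round(1),"open",o["opening"].round(1),"go",r.inv().apply(np.array(P)-o["ee_pos"]).round(1),(r.inv()*rr).as_rotvec().round(3))
                                         ^^^^^^^^^^^^^^^^^^
AttributeError: 'float' object has no attribute 'round'
```

```bash
sed -i 's|o\["opening"\].round(1)|round(o["opening"],1)|' h.py; python3 - <<'E'
from h import *
rel(*place(95,-4.5)); check()
E
```

```text
F [-0.2  0.2 -2.5] open 18.7 go [ 1.7 -0.3 30.2] [ 0.     0.001 -0.002]
t 11.0 err [ 0.3 -1.7  0.5] rot [-0.    -0.     0.002] F [-0.2  0.2 -2.5] open 18.7 q [-0.56  0.72  1.22 -0.2   1.68 -1.95]
```

Call:
jog_arm --pt "1 0.0017 0 0.01 0 0 0" --pt "1 0.0017 0 0.018 0 0 0" --pt "1 0.0017 0 0.024 0 0 0" --pt "1 0.0017 0 0.027 0 0 0" --pt "1 0.0017 0 0.029 0 0 0" --pt "1 0.0017 0 0.03 0 0 0" --pt "1 0.0017 0 0.03 0 0 0" --pt "1 0.0017 0 0.03 0 0 0"

```text
time_s: 11.8
ee_pos: [496.7, -289.0, 60.0]
tcp_rot: [-2.618, 0.001, 1.415]
force: [-0.1, 0.6, -1.6]
opening: 18.9
```

```bash
python3 - <<'E'
from h import *
rel(*place(95,-4.5))
E
```

```text
F [-0.1  0.6 -1.6] open 18.9 go [ 0.  -0.2 -0. ] [ 0.     0.    -0.002]
```

Call:
jog_arm --pt "1 0 0 0.001 0 0 0" --pt "1 0 0 0.002 0 0 0" --pt "1 0 0 0.002 0 0 0" --pt "1 0 0 0.002 0 0 0"

```text
time_s: 12.2
ee_pos: [496.4, -289.3, 59.1]
tcp_rot: [-2.62, 0.002, 1.415]
force: [4.0, 0.2, 4.6]
opening: 18.7
```

Call:
jog_arm --pt "0.65 0 0 0 0 0 0" --pt "0.65 0 0 0 0 0 0" --pt "0.65 0 0 0 0 0 0" --pt "0.65 0 0 -0.01 0 0 0" --pt "0.65 0 0 -0.03 0 0 0" --pt "0.65 0 0 -0.07 0 0 0" --pt "0.65 0 0 -0.12 0 0 0" --pt "0.65 0 0 -0.17 0 0 0" --pt "0.65 0 0 -0.17 0 0 0" --pt "0.65 0 0 -0.17 0 0 0" --pt "0.65 0 0 -0.17 0 0 0" --pt "0.65 0 0 -0.17 0 0 0"

```text
time_s: 13.4
ee_pos: [578.1, -301.0, 203.0]
tcp_rot: [-2.613, -0.001, 1.415]
force: [-0.1, -0.6, 0.1]
opening: 30.0
```

```bash
python3 - <<'E'
from h import *
from plant import capture,observe
w=capture("wrist");pickle.dump(w,open("w10.pkl","wb"))
o=observe();setcmd(o["ee_pos"],R.from_euler("xyz",o["tcp_rot"]));print(o["ee_pos"].round(1))
C,M=cradle(95)
print("pred centre,ends",proj(w,[C]+[C+M@[s*30,0,11] for s in(-1,1)]).round(1).tolist())
hsv=cv2.cvtColor(w["pixels"],cv2.COLOR_RGB2HSV);q=proj(w,[C])[0].astype(int)
m=((hsv[...,1]<40)&(hsv[...,2]>185)).astype(np.uint8);x0,y0=q[0]-22,q[1]-60
sub=cv2.morphologyEx(m[y0:y0+120,x0:x0+44],cv2.MORPH_CLOSE,np.ones((5,3)))
n,_,st,ce=cv2.connectedComponentsWithStats(sub)
for s in st[1:]:
    if s[4]>80: print(s+[x0,y0,0,0,0])
cv2.imwrite("pics/w10.png",w["pixels"][:,:,::-1])
plan([449.6,128,250],down(.11))
E
```

```text
[ 578.1 -301.1  203.1]
pred centre,ends [[321.3, 221.2], [321.4, 257.2], [321.2, 189.3]]
[ 299  161   44  108 1127]
[ 312  186   31   82 1685]
[299 277  44   4 172]
row [0.404, -0.1907, 0.0573] [-0.525, -0.071, -0.259] dist 450 deg 33.8
```

```bash
python3 - <<'E'
from h import *
w=load("w10");m=w["pixels"].mean(2).astype(int)
print(m[180:276:2,321]);
for r in(200,230,245): print(r,m[r,296:356:2])
C,M=cradle(95)
print([proj(w,[C+M@[a,0,11]])[0].round(1).tolist() for a in(-30,-25,-10,0,10,25,30)],proj(w,[C+M@[0,s*11,0] for s in(-1,1)]).round(1).tolist())
E
```

```text
[ 54  56 127 160 234 234 235 198 126 196 234 235 235 235 235 235 235 235
 235 235 234 235 235 235 235 235 235 235 235 235 235 235 219 124 219 235
 235 195  41  29  28  37  44  58 173 155 155 157]
200 [209 210 209 175 117 115 158 148 185 211 227 233 233 235 233 229 225 212
 183 146 139 107 136 196 203 204 204 205 204 204]
230 [206 207 207 204 205 205 203 156 194 216 231 237 235 235 233 228 223 204
 171 175 201 202 203 202 200 200 201 201 201 201]
245 [205 204 204 177  51  36  40  78  97 107 124 139 157 155 138 135 114 103
  93  57  36  36  84 196 200 203 204 203 202 201]
[[321.4, 257.2], [321.4, 251.8], [321.3, 235.4], [321.3, 224.2], [321.2, 212.8], [321.2, 195.2], [321.2, 189.3]] [[333.7, 221.2], [308.9, 221.2]]
```

Call:
jog_arm --pt "0.5 0.404 -0.1907 0.0573 -0.525 -0.071 -0.259" --pt "0.5 0.404 -0.1907 0.0573 -0.525 -0.071 -0.259" --pt "0.5 0.404 -0.1907 0.0573 -0.525 -0.071 -0.259" --pt "0.5 0.404 -0.1907 0.0573 -0.525 -0.071 -0.259" --pt "0.5 0.404 -0.1907 0.0573 -0.525 -0.071 -0.259" --pt "0.5 0.404 -0.1907 0.0573 -0.525 -0.071 -0.259" --pt "0.5 0.404 -0.1907 0.0573 -0.525 -0.071 -0.259" --pt "0.5 0.404 -0.1907 0.0573 -0.525 -0.071 -0.259" --pt "0.5 0.404 -0.1907 0.0573 -0.525 -0.071 -0.259" --pt "0.5 0.404 -0.1907 0.0573 -0.525 -0.071 -0.259" --pt "0.5 0.404 -0.1907 0.0573 -0.525 -0.071 -0.259" --pt "0.5 0.404 -0.1907 0.0573 -0.525 -0.071 -0.259"

```text
time_s: 14.65
ee_pos: [450.3, 126.6, 249.8]
tcp_rot: [3.14, 0.004, 1.68]
force: [0.3, 0.7, -0.2]
opening: 42.5
```

Call:
jog_arm --pt "0.5 0 0 0 0 0 0" --pt "0.5 0 0 0 0 0 0" --pt "0.5 0 0 0 0 0 0" --pt "0.5 0 0 0 0 0 0"

```text
time_s: 15.05
ee_pos: [450.8, 126.9, 250.4]
tcp_rot: [3.138, 0.003, 1.68]
force: [0.1, 0.0, 1.8]
opening: 42.5
```

```bash
cat >> h.py <<'E'
def wpin(P,z=14,v=170):
    """pin near world point P seen by the wrist camera"""
    from plant import capture
    w=capture("wrist");q=proj(w,[P])[0].astype(int)
    return pins(w,[(q[0]-45,q[1]-50,q[0]+45,q[1]+50)],v=v,z=z)[0]
E
python3 - <<'E'
from h import *
from plant import observe
check()
a=wpin([449.6,128,11]);print(a)
rel([449.8,128.2,7],down(.11))
E
```

```text
t 15.05 err [ 1.3 -1.1  0.4] rot [-0.003 -0.003  0.001] F [0.1 0.  1.8] open 42.5 q [ 0.09 -0.04  1.78 -0.    1.4  -1.59]
(array([449.7, 127. ,  14. ]), np.float64(110.2), np.float64(93.9), np.float64(0.144))
F [ 0.5  0.6 -0.2] open 42.7 go [  2.   -1.7 243.4] [ 0.003  0.003 -0.001]
```

```bash
python3 - <<'E'
from h import *
for v in(185,205): print(wpin([449.6,128,11],v=v))
rel([449.8,128.2,7],down(.11))
E
```

```text
(array([451.4, 128.5,  14. ]), np.float64(61.3), np.float64(20.4), np.float64(0.117))
(array([451.5, 128.1,  14. ]), np.float64(61.3), np.float64(19.3), np.float64(0.116))
F [-0.9  0.4  0. ] open 42.8 go [  1.8  -1.6 243.5] [ 0.003  0.003 -0.   ]
```

Call:
jog_arm --pt "0.5 0.0018 -0.0016 0.05 0.003 0.003 0.005" --pt "0.5 0.0018 -0.0016 0.1 0.003 0.003 0.005" --pt "0.5 0.0018 -0.0016 0.15 0.003 0.003 0.005" --pt "0.5 0.0018 -0.0016 0.195 0.003 0.003 0.005" --pt "0.5 0.0018 -0.0016 0.225 0.003 0.003 0.005" --pt "0.5 0.0018 -0.0016 0.237 0.003 0.003 0.005" --pt "0.5 0.0018 -0.0016 0.243 0.003 0.003 0.005" --pt "0.5 0.0018 -0.0016 0.243 0.003 0.003 0.005" --pt "0.5 0.0018 -0.0016 0.243 0.003 0.003 0.005" --pt "0.5 0.0018 -0.0016 0.243 0.003 0.003 0.005"

```text
time_s: 16.2
ee_pos: [451.6, 128.7, 9.2]
tcp_rot: [3.137, 0.0, 1.676]
force: [0.8, -0.5, 0.8]
opening: 42.9
```

Call:
jog_arm --pt "0.5 0 0 0 0 0 0" --pt "0.5 0 0 0 0 0 0" --pt "1 0 0 0 0 0 0" --pt "1 0 0 0 0 0 0" --pt "1 0 0 0 0 0 0" --pt "1 0 0 0 0 0 0" --pt "1 0 0 0 0 0 0"

```text
time_s: 16.9
ee_pos: [450.0, 128.6, 8.2]
tcp_rot: [3.141, -0.0, 1.676]
force: [-1.7, -0.0, 5.7]
opening: 19.1
```

Call:
jog_arm --pt "1 0 0 -0.02 0 0 0" --pt "1 0 0 -0.07 0 0 0" --pt "1 0 0 -0.12 0 0 0" --pt "1 0 0 -0.17 0 0 0" --pt "1 0 0 -0.22 0 0 0" --pt "1 0 0 -0.24 0 0 0" --pt "1 0 0 -0.24 0 0 0" --pt "1 0 0 -0.24 0 0 0" --pt "1 0 0 -0.24 0 0 0"

```text
time_s: 17.8
ee_pos: [447.7, 128.3, 244.5]
tcp_rot: [-3.136, 0.0, 1.676]
force: [-0.1, 0.3, -2.1]
opening: 18.7
```

```bash
python3 - <<'E'
from h import *
rel(*place(35,170))
E
```

```text
F [-0.1  0.3 -2.1] open 18.7 go [-384.4  104.7   32.7] [0.515 0.068 0.253]
```

Call:
jog_arm --pt "1 -0.384 0.105 0.033 0.515 0.068 0.253" --pt "1 -0.384 0.105 0.033 0.515 0.068 0.253" --pt "1 -0.384 0.105 0.033 0.515 0.068 0.253" --pt "1 -0.384 0.105 0.033 0.515 0.068 0.253" --pt "1 -0.384 0.105 0.033 0.515 0.068 0.253" --pt "1 -0.384 0.105 0.033 0.515 0.068 0.253" --pt "1 -0.384 0.105 0.033 0.515 0.068 0.253" --pt "1 -0.384 0.105 0.033 0.515 0.068 0.253" --pt "1 -0.384 0.105 0.033 0.515 0.068 0.253" --pt "1 -0.384 0.105 0.033 0.515 0.068 0.253" --pt "1 -0.384 0.105 0.033 0.515 0.068 0.253" --pt "1 -0.384 0.105 0.033 0.515 0.068 0.253"

```text
time_s: 19.0
ee_pos: [594.1, -240.8, 214.4]
tcp_rot: [-2.623, -0.002, 1.419]
force: [0.5, 0.7, -1.7]
opening: 18.7
```

Call:
jog_arm --pt "1 0 0 0 0 0 0" --pt "1 0 0 0 0 0 0" --pt "1 0 0 0 0 0 0" --pt "1 0 0 0 0 0 0"

```text
time_s: 19.4
ee_pos: [594.4, -242.1, 215.0]
tcp_rot: [-2.625, -0.001, 1.417]
force: [-0.1, 0.0, -2.9]
opening: 18.6
```

```bash
python3 - <<'E'
from h import *
rel(*place(35,20))
E
```

```text
F [-0.1  0.  -2.9] open 18.6 go [ -1.4  -1.1 154.4] [ 0.007 -0.001  0.001]
```

Call:
jog_arm --pt "1 -0.0014 -0.001 0.04 0.007 0 0.001" --pt "1 -0.0014 -0.001 0.08 0.007 0 0.001" --pt "1 -0.0014 -0.001 0.12 0.007 0 0.001" --pt "1 -0.0014 -0.001 0.145 0.007 0 0.001" --pt "1 -0.0014 -0.001 0.154 0.007 0 0.001" --pt "1 -0.0014 -0.001 0.154 0.007 0 0.001" --pt "1 -0.0014 -0.001 0.154 0.007 0 0.001" --pt "1 -0.0014 -0.001 0.154 0.007 0 0.001" --pt "1 -0.0014 -0.001 0.154 0.007 0 0.001" --pt "1 -0.0014 -0.001 0.154 0.007 0 0.001" --pt "1 -0.0014 -0.001 0.154 0.007 0 0.001"

```text
time_s: 20.5
ee_pos: [518.5, -232.0, 81.7]
tcp_rot: [-2.618, -0.0, 1.416]
force: [0.0, -1.0, -1.6]
opening: 18.8
```

```bash
python3 - <<'E'
from h import *
rel(*place(35,-1.5))
E
```

```text
F [ 0.  -1.  -1.6] open 18.8 go [ 0.3 -0.4 22.2] [ 0.    -0.001 -0.001]
```

Call:
jog_arm --pt "1 0 0 0.01 0 0 0" --pt "1 0 0 0.017 0 0 0" --pt "1 0 0 0.02 0 0 0" --pt "1 0 0 0.022 0 0 0" --pt "1 0 0 0.022 0 0 0" --pt "1 0 0 0.022 0 0 0" --pt "1 0 0 0.022 0 0 0" --pt "1 0 0 0.022 0 0 0"

```text
time_s: 21.3
ee_pos: [507.3, -230.1, 62.3]
tcp_rot: [-2.617, -0.0, 1.416]
force: [1.2, -0.2, -1.0]
opening: 18.9
```

Call:
jog_arm --pt "1 0 0 0.001 0 0 0" --pt "1 0 0 0.002 0 0 0" --pt "1 0 0 0.002 0 0 0" --pt "1 0 0 0.002 0 0 0"

```text
time_s: 21.7
ee_pos: [506.8, -230.2, 61.4]
tcp_rot: [-2.619, 0.0, 1.416]
force: [1.1, -0.6, 3.8]
opening: 18.6
```

Call:
jog_arm --pt "0.65 0 0 0.0005 0 0 0" --pt "0.65 0 0 0.0005 0 0 0" --pt "0.65 0 0 0.0005 0 0 0" --pt "0.65 0 0 -0.01 0 0 0" --pt "0.65 0 0 -0.03 0 0 0" --pt "0.65 0 0 -0.07 0 0 0" --pt "0.65 0 0 -0.12 0 0 0" --pt "0.65 0 0 -0.17 0 0 0" --pt "0.65 0 0 -0.17 0 0 0" --pt "0.65 0 0 -0.17 0 0 0" --pt "0.65 0 0 -0.17 0 0 0" --pt "0.65 0 0 -0.17 0 0 0"

```text
time_s: 22.9
ee_pos: [588.8, -242.6, 205.6]
tcp_rot: [-2.613, -0.002, 1.416]
force: [-1.2, 0.1, -0.1]
opening: 30.2
```

```bash
cat >> h.py <<'E'
def seated(ly,L):
    from plant import capture
    w=capture("wrist");C,M=cradle(ly);m=w["pixels"].mean(2).astype(int)
    for a in(-L/2-3,-L/2+5,0,L/2-5,L/2+1):
        q=proj(w,[C+M@[a,0,11]])[0];print(a,q.round(1),end=" ")
    q=proj(w,[C])[0].astype(int);print("\nrows from",q[1]-60,m[q[1]-60:q[1]+60:2,q[0]]);print("cols from",q[0]-30,m[q[1]+3,q[0]-30:q[0]+30:2])
    print("edges",proj(w,[C+M@[0,s*11,0] for s in(-1,1)])[:,0].round(1));return w
E
python3 - <<'E'
from h import *
w=seated(35,60);pickle.dump(w,open("w11.pkl","wb"))
rel([600.7,118,250],down(-.46))
E
```

```text
-33.0 [321.9 259.2] -25.0 [321.9 250.7] 0 [321.9 223.3] 25.0 [321.8 194.6] 31.0 [321.8 187.5] 
rows from 160 [150 186 214 215 215 215 213 116  32  54  57  74 194 130 151 225 237 237
 236 154 142 236 239 238 238 238 239 239 239 239 239 239 238 239 239 239
 239 238 239 239 239 239 239 229 129 204 239 239 202  43  31  45  47 149
 169 154 160 157 201 241]
cols from 291 [205 205 206 209 208 207 205 205 206 202 167 201 224 237 239 238 240 237
 232 227 206 167 188 207 207 207 208 209 210 210]
edges [334.1 309.6]
F [ 0.6 -0.7 -0.4] open 30.0 go [358.2 -60.1 -15.5] [-0.525  0.079  0.298]
```

Call:
jog_arm --pt "0.5 0.358 -0.06 -0.0155 -0.525 0.079 0.298" --pt "0.5 0.358 -0.06 -0.0155 -0.525 0.079 0.298" --pt "0.5 0.358 -0.06 -0.0155 -0.525 0.079 0.298" --pt "0.5 0.358 -0.06 -0.0155 -0.525 0.079 0.298" --pt "0.5 0.358 -0.06 -0.0155 -0.525 0.079 0.298" --pt "0.5 0.358 -0.06 -0.0155 -0.525 0.079 0.298" --pt "0.5 0.358 -0.06 -0.0155 -0.525 0.079 0.298" --pt "0.5 0.358 -0.06 -0.0155 -0.525 0.079 0.298" --pt "0.5 0.358 -0.06 -0.0155 -0.525 0.079 0.298" --pt "0.5 0.358 -0.06 -0.0155 -0.525 0.079 0.298" --pt "0.5 0.358 -0.06 -0.0155 -0.525 0.079 0.298" --pt "0.5 0.358 -0.06 -0.0155 -0.525 0.079 0.298"

```text
time_s: 24.15
ee_pos: [601.8, 115.4, 250.6]
tcp_rot: [3.138, 0.001, 1.108]
force: [0.4, 0.7, 1.1]
opening: 42.4
```

Call:
jog_arm --pt "0.5 0 0 0 0 0 0" --pt "0.5 0 0 0 0 0 0" --pt "0.5 0 0 0 0 0 0" --pt "0.5 0 0 0 0 0 0"

```text
time_s: 24.55
ee_pos: [601.9, 117.1, 251.3]
tcp_rot: [3.137, -0.0, 1.111]
force: [0.3, -0.8, 0.3]
opening: 42.6
```

```bash
python3 - <<'E'
from h import *
for v in(185,205): print(wpin([600.7,118,11],v=v))
rel([600.7,118.2,6.5],down(-.46))
E
```

```text
(array([601.4, 119. ,  14. ]), np.float64(86.9), np.float64(20.2), np.float64(-0.453))
(array([601.1, 118.6,  14. ]), np.float64(84.7), np.float64(19.2), np.float64(-0.453))
F [ 0.6 -0.   0.4] open 42.5 go [ 2.000e-01 -2.500e+00  2.448e+02] [ 0.005 -0.     0.   ]
```

Call:
jog_arm --pt "0.5 0.0002 -0.0022 0.05 0.005 0 0" --pt "0.5 0.0002 -0.0022 0.1 0.005 0 0" --pt "0.5 0.0002 -0.0022 0.15 0.005 0 0" --pt "0.5 0.0002 -0.0022 0.195 0.005 0 0" --pt "0.5 0.0002 -0.0022 0.225 0.005 0 0" --pt "0.5 0.0002 -0.0022 0.237 0.005 0 0" --pt "0.5 0.0002 -0.0022 0.2435 0.005 0 0" --pt "0.5 0.0002 -0.0022 0.2435 0.005 0 0" --pt "0.5 0.0002 -0.0022 0.2435 0.005 0 0" --pt "0.5 0.0002 -0.0022 0.2435 0.005 0 0"

```text
time_s: 25.65
ee_pos: [602.9, 118.2, 10.0]
tcp_rot: [3.138, -0.002, 1.111]
force: [-0.2, -0.3, -0.6]
opening: 42.2
```

Call:
jog_arm --pt "0.5 0 0 0 0 0 0" --pt "0.5 0 0 0 0 0 0" --pt "1 0 0 0 0 0 0" --pt "1 0 0 0 0 0 0" --pt "1 0 0 0 0 0 0" --pt "1 0 0 0 0 0 0" --pt "1 0 0 0 0 0 0"

```text
time_s: 26.35
ee_pos: [601.2, 118.1, 8.4]
tcp_rot: [-3.141, -0.0, 1.111]
force: [-1.9, -0.2, 6.3]
opening: 19.0
```

Call:
jog_arm --pt "1 0 0 -0.02 0 0 0" --pt "1 0 0 -0.07 0 0 0" --pt "1 0 0 -0.12 0 0 0" --pt "1 0 0 -0.17 0 0 0" --pt "1 0 0 -0.22 0 0 0" --pt "1 0 0 -0.24 0 0 0" --pt "1 0 0 -0.24 0 0 0" --pt "1 0 0 -0.24 0 0 0" --pt "1 0 0 -0.24 0 0 0"

```text
time_s: 27.25
ee_pos: [599.0, 117.8, 243.9]
tcp_rot: [-3.135, 0.003, 1.111]
force: [-0.6, -0.5, -2.6]
opening: 18.8
```

```bash
python3 - <<'E'
from h import *
rel(*place(-35,170))
E
```

```text
F [-0.6 -0.5 -2.6] open 18.8 go [-259.7  132.9   32.6] [ 0.513 -0.078 -0.299]
```

Call:
jog_arm --pt "1 -0.26 0.133 0.0326 0.513 -0.078 -0.299" --pt "1 -0.26 0.133 0.0326 0.513 -0.078 -0.299" --pt "1 -0.26 0.133 0.0326 0.513 -0.078 -0.299" --pt "1 -0.26 0.133 0.0326 0.513 -0.078 -0.299" --pt "1 -0.26 0.133 0.0326 0.513 -0.078 -0.299" --pt "1 -0.26 0.133 0.0326 0.513 -0.078 -0.299" --pt "1 -0.26 0.133 0.0326 0.513 -0.078 -0.299" --pt "1 -0.26 0.133 0.0326 0.513 -0.078 -0.299" --pt "1 -0.26 0.133 0.0326 0.513 -0.078 -0.299" --pt "1 -0.26 0.133 0.0326 0.513 -0.078 -0.299" --pt "1 -0.26 0.133 0.0326 0.513 -0.078 -0.299" --pt "1 -0.26 0.133 0.0326 0.513 -0.078 -0.299"

```text
time_s: 28.45
ee_pos: [605.1, -172.9, 215.5]
tcp_rot: [-2.625, -0.001, 1.419]
force: [-0.8, -0.4, -2.6]
opening: 18.9
```

Call:
jog_arm --pt "1 0 0 0 0 0 0" --pt "1 0 0 0 0 0 0" --pt "1 0 0 0 0 0 0" --pt "1 0 0 0 0 0 0"

```text
time_s: 28.85
ee_pos: [604.9, -174.1, 215.1]
tcp_rot: [-2.624, -0.001, 1.417]
force: [0.0, 1.5, -1.7]
opening: 18.7
```

```bash
python3 - <<'E'
from h import *
rel(*place(-35,20))
E
```

```text
F [ 0.   1.5 -1.7] open 18.7 go [ -0.3  -1.  154.4] [ 0.006 -0.001  0.   ]
```

Call:
jog_arm --pt "1 -0.0003 -0.001 0.04 0.006 0 0" --pt "1 -0.0003 -0.001 0.08 0.006 0 0" --pt "1 -0.0003 -0.001 0.12 0.006 0 0" --pt "1 -0.0003 -0.001 0.145 0.006 0 0" --pt "1 -0.0003 -0.001 0.154 0.006 0 0" --pt "1 -0.0003 -0.001 0.154 0.006 0 0" --pt "1 -0.0003 -0.001 0.154 0.006 0 0" --pt "1 -0.0003 -0.001 0.154 0.006 0 0" --pt "1 -0.0003 -0.001 0.154 0.006 0 0" --pt "1 -0.0003 -0.001 0.154 0.006 0 0" --pt "1 -0.0003 -0.001 0.154 0.006 0 0"

```text
time_s: 29.95
ee_pos: [529.2, -162.5, 82.1]
tcp_rot: [-2.619, -0.001, 1.417]
force: [0.1, -0.6, -1.9]
opening: 18.6
```

```bash
python3 - <<'E'
from h import *
rel(*place(-35,-1.5))
E
```

```text
F [ 0.1 -0.6 -1.9] open 18.6 go [ 0.  -0.2 22.5] [ 0.001 -0.001  0.   ]
```

Call:
jog_arm --pt "1 0 0 0.01 0 0 0" --pt "1 0 0 0.017 0 0 0" --pt "1 0 0 0.02 0 0 0" --pt "1 0 0 0.022 0 0 0" --pt "1 0 0 0.022 0 0 0" --pt "1 0 0 0.022 0 0 0" --pt "1 0 0 0.023 0 0 0" --pt "1 0 0 0.024 0 0 0" --pt "1 0 0 0.024 0 0 0" --pt "1 0 0 0.024 0 0 0"

```text
time_s: 30.95
ee_pos: [517.6, -161.0, 61.7]
tcp_rot: [-2.62, -0.001, 1.417]
force: [2.3, -2.7, 3.2]
opening: 18.5
```

Contact, as with the other two; release and retract.

Call:
jog_arm --pt "0.65 0 0 0.0005 0 0 0" --pt "0.65 0 0 0.0005 0 0 0" --pt "0.65 0 0 0.0005 0 0 0" --pt "0.65 0 0 -0.01 0 0 0" --pt "0.65 0 0 -0.03 0 0 0" --pt "0.65 0 0 -0.07 0 0 0" --pt "0.65 0 0 -0.12 0 0 0" --pt "0.65 0 0 -0.17 0 0 0" --pt "0.65 0 0 -0.17 0 0 0" --pt "0.65 0 0 -0.17 0 0 0" --pt "0.65 0 0 -0.17 0 0 0" --pt "0.65 0 0 -0.17 0 0 0"

```text
time_s: 32.15
ee_pos: [599.4, -173.2, 206.2]
tcp_rot: [-2.614, -0.002, 1.417]
force: [0.4, -0.6, -0.4]
opening: 30.0
```

```bash
python3 - <<'E'
from h import *
from plant import capture
w=seated(-35,84);pickle.dump(w,open("w12.pkl","wb"))
t=capture("top");pickle.dump(t,open("top2.pkl","wb"))
# keeper fin in wrist view
print("fin pred",proj(w,[[592.7,-209.2,50]]).round(1))
hsv=cv2.cvtColor(w["pixels"],cv2.COLOR_RGB2HSV);q=proj(w,[[592.7,-209.2,50]])[0].astype(int)
m=((hsv[...,1]<40)&(hsv[...,2]>225)).astype(np.uint8);x0,y0=q[0]-25,q[1]-25
n,_,st,ce=cv2.connectedComponentsWithStats(m[y0:y0+50,x0:x0+50])
for s,e in zip(st[1:],ce[1:]):
    if s[4]>50: print(s+[x0,y0,0,0,0],plane(w,[e+[x0,y0]],50).round(1))
E
```

```text
-45.0 [321.7 271.8] -37.0 [321.7 263.5] 0 [321.6 223.5] 37.0 [321.6 180.7] 43.0 [321.6 173.4] 
rows from 160 [174 148  74  72  89 226 202 244 252 253 252 206 158 249 253 253 253 253
 253 253 253 253 253 253 253 253 253 253 253 253 253 253 253 253 253 253
 253 253 253 253 253 252 253 252 253 253 253 253 252 221 155 250 252 252
 160  38  38  53  56 140]
cols from 291 [174 224 237 237 236 236 236 236 236 223 202 231 246 250 252 253 252 251
 250 245 231 189 228 236 236 236 236 234 233 232]
edges [333.9 309.4]
fin pred [[280.5 312.4]]
[266 324  10  11  60] [[ 604.8 -218.8   50. ]]
```

```bash
cat >> h.py <<'E'
def fin(ry,back,z=38):
    o,x,y=rackframe();P=o-81*x+ry*y;P[2]=z
    rr=place(0,0)[1];return P-back*rr.as_matrix()[:,2],rr
E
python3 - <<'E'
from h import *
print(fin(0,0)[0].round(1));rel(*fin(0,80))
t=load("top2");print(t["pixels"][218:236,440:456].mean(2).astype(int)[6:12])
E
```

```text
[ 593.4 -207.8   38. ]
F [ 0.9 -1.4 -0.1] open 29.7 go [-35.2  83.7  66. ] [-0.004 -0.002  0.001]
[[158 160 160 157 157 160 159 157 161 159 159 157 159 160 160 159]
 [161 158 159 157 158 161 161 158 159 159 160 159 160 157 158 158]
 [158 157 158 160 158 158 160 160 158 158 160 158 159 159 159 160]
 [156 159 159 160 159 159 159 159 159 159 157 160 160 161 157 156]
 [160 158 159 160 160 158 159 158 157 156 159 159 161 160 157 156]
 [160 160 159 157 159 157 160 160 156 158 160 159 159 159 159 159]]
```

Call:
jog_arm --pt "0.5 -0.035 0.05 0.02 0 0 0" --pt "0.5 -0.035 0.084 0.05 0 0 0" --pt "0.5 -0.035 0.084 0.066 0 0 0" --pt "0.5 -0.035 0.084 0.066 0 0 0" --pt "0.5 -0.035 0.084 0.066 0 0 0" --pt "0.5 -0.035 0.084 0.066 0 0 0" --pt "0.5 -0.035 0.084 0.066 0 0 0"

```text
time_s: 32.95
ee_pos: [636.3, -214.6, 112.4]
tcp_rot: [-2.624, 0.0, 1.417]
force: [0.5, -0.1, 0.1]
opening: 43.0
```

```bash
python3 - <<'E'
from h import *
from plant import capture
w=capture("wrist");pickle.dump(w,open("w13.pkl","wb"))
cv2.imwrite("pics/w13.png",w["pixels"][:,:,::-1])
q=proj(w,[[593.4,-207.8,50]])[0];print(q)
m=w["pixels"].mean(2).astype(int);y,x=q.astype(int)[::-1]
for r in range(y-40,y+41,8): print(r,m[r,x-44:x+45:4])
rel(*fin(0,0))
E
```

```text
[322.28046392 240.60583197]
200 [228 217 215 216 216 216 217 249 249 249 250 248 239 229 217 217 217 216
 217 216 216 216 216]
208 [230 230 230 229 229 230 230 249 250 248 250 249 251 243 230 230 230 230
 231 231 231 232 232]
216 [135 135 136 135 136 135 135 137 138 239 251 250 251 225 135 135 135 135
 134 134 133 133 134]
224 [134 135 136 136 135 135 136 134 135 240 251 251 251 226 136 135 134 135
 135 138 138 139 139]
232 [139 138 137 138 137 138 138 139 141 236 252 252 251 225 133 132 131 132
 134 135 135 134 133]
240 [138 137 135 135 136 137 136 136 135 237 251 252 252 224 137 140 139 139
 138 137 137 137 137]
248 [138 139 142 141 141 140 141 140 139 239 252 252 253 225 136 135 134 132
 134 135 137 138 139]
256 [139 139 137 135 133 135 136 138 138 242 252 250 251 214 134 135 138 137
 137 137 135 135 135]
264 [136 137 137 139 140 140 139 139 139 134 143 142 142 134 136 135 136 136
 136 136 137 137 137]
272 [139 139 137 136 137 136 136 137 137 137 136 137 136 135 135 134 132 132
 131 130 132 131 133]
280 [139 139 138 136 135 134 134 133 133 133 133 135 135 137 137 136 135 135
 134 135 134 133 134]
F [-0.2 -0.2 -0.6] open 42.8 go [ 0.1 -0.9 85.8] [0.005 0.    0.   ]
```

View pics/w13.png

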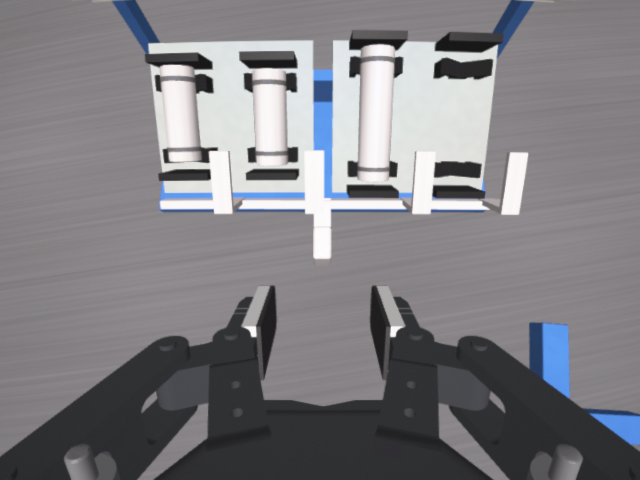

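Call:
jog_arm --pt "0.5 0 -0.0005 0.03 0.005 0 0" --pt "0.5 0 -0.0005 0.055 0.005 0 0" --pt "0.5 0 -0.0005 0.07 0.005 0 0" --pt "0.5 0 -0.0005 0.08 0.005 0 0" --pt "0.5 0 -0.0005 0.085 0.005 0 0" --pt "0.5 0 -0.0005 0.085 0.005 0 0" --pt "0.5 0 -0.0005 0.085 0.005 0 0" --pt "0.5 0 -0.0005 0.085 0.005 0 0" --pt "0.5 0 -0.0005 0.085 0.005 0 0"

```text
time_s: 33.9
ee_pos: [593.2, -207.9, 36.3]
tcp_rot: [-2.615, -0.001, 1.417]
force: [0.3, 0.1, -0.4]
opening: 42.5
```

Call:
jog_arm --pt "1 0 0 0 0 0 0" --pt "1 0 0 0 0 0 0" --pt "1 0 0 0 0 0 0" --pt "1 0 0 0 0 0 0" --pt "1 0 0 0 0 0 0" --pt "1 0 0 0 0 0 0" --squeeze 40

```text
time_s: 34.5
ee_pos: [592.5, -208.3, 35.9]
tcp_rot: [-2.614, -0.0, 1.417]
force: [0.5, -3.1, 2.3]
opening: 11.0
```

Call:
jog_arm --pt "1 -0.004 0 0 0 0 0" --pt "1 -0.008 0 0 0 0 0" --pt "1 -0.012 0 0 0 0 0" --pt "1 -0.016 0 0 0 0 0" --pt "1 -0.02 0 0 0 0 0" --pt "1 -0.024 0 0 0 0 0" --pt "1 -0.027 0 0 0 0 0" --pt "1 -0.029 0 0 0 0 0" --pt "1 -0.03 0 0 0 0 0" --pt "1 -0.03 0 0 0 0 0" --pt "1 -0.03 0 0 0 0 0" --pt "1 -0.03 0 0 0 0 0"

```text
time_s: 35.7
ee_pos: [587.9, -237.7, 35.8]
tcp_rot: [-2.614, -0.0, 1.417]
force: [2.5, 1.5, 5.1]
opening: 11.2
```

Call:
jog_arm --pt "1 -0.001 0 0 0 0 0" --pt "1 -0.002 0 0 0 0 0" --pt "1 -0.002 0 0 0 0 0" --pt "1 -0.002 0 0 0 0 0"

```text
time_s: 36.1
ee_pos: [587.9, -237.9, 35.8]
tcp_rot: [-2.613, -0.003, 1.417]
force: [3.1, 5.0, 6.5]
opening: 11.0
```

Against the stop (resisting force rose and motion ceased). Let go and retract.

Call:
jog_arm --pt "0.6 0 0 0 0 0 0" --pt "0.6 0 0 0 0 0 0" --pt "0.6 0 0 0 0 0 0" --pt "0.6 0 0 0 0 0 0" --pt "0.6 0 0 -0.02 0 0 0" --pt "0.6 0 0 -0.05 0 0 0" --pt "0.6 0 0 -0.08 0 0 0" --pt "0.6 0 0 -0.08 0 0 0" --pt "0.6 0 0 -0.08 0 0 0" --pt "0.6 0 0 -0.08 0 0 0"

```text
time_s: 37.1
ee_pos: [625.9, -245.1, 102.9]
tcp_rot: [-2.61, -0.002, 1.417]
force: [0.2, -0.3, 0.1]
opening: 33.8
```

```bash
python3 - <<'E'
from h import *
from plant import capture,observe
w=capture("wrist");o=observe();print(o["time_s"],o["ee_pos"],o["force"].round(1))
fo,x,y=rackframe()
hsv=cv2.cvtColor(w["pixels"],cv2.COLOR_RGB2HSV);m=((hsv[...,2]>225)&(hsv[...,1]<30)).astype(np.uint8)
q=proj(w,[[588.8,-237.5,50]])[0].astype(int)
row=np.where(m[q[1]+5,q[0]-40:q[0]+40])[0]+q[0]-40;print("fin cols",row.min(),row.max(),"ry",(plane(w,[[(row.min()+row.max())/2,q[1]+5]],50)-fo)@y)
v=load("w13");print("before ry",(plane(v,[[321.5,245]],50)-fo)@y)
g=w["pixels"].mean(2).astype(int)
for ly,L in((95,60),(35,60),(-35,84)):
    C,M=cradle(ly);a=[int(g[tuple(proj(w,[C+M@[s,0,11]])[0].astype(int)[::-1])]) for s in(-L/2-3,-L/2+2,-L/4,0,L/4,L/2-2,L/2+3)];print(ly,a)
E
```

```text
37.15 [ 625.68646745 -245.0104698   102.57047874] [-1.   1.2 -0.4]
fin cols 317 333 ry [29.91167122]
before ry [0.49544999]
95 [250, 250, 249, 248, 247, 246, 29]
35 [250, 250, 249, 249, 249, 247, 34]
-35 [250, 249, 243, 251, 251, 251, 41]
```

```bash
python3 -c "
from plant import job_done;print(job_done())"
```

```text
the job is handed in; nothing more can be done
None
```

I placed both short pins in the short row and the long pin in the inner place of the long row. Then I slid the keeper shut, let go, backed off and handed the job in at about 37 s. No verdict was reported.

**Last checks:**
- **Pins:** the wrist images taken after each placing put all three within about 2 mm of their places. After closing, the spots sampled along each pin were still bright. At the low ends that could be the keeper's fingers rather than the pins.
- **Keeper:** the fin moved 29.4 mm in the images. The arm moved about 29.6 mm and then met the stop.
- **Bystanders:** I never went near the tube, tin or square, but I did not measure them again at the end.

**What disagreed or went wrong:**
- **Finger reach:** the fingertips reached only about 5 mm past the TCP when nearly closed, not the stated 25 mm. The first grasp closed above the pin.
- **Hard contact:** while working out the reach, the tool pressed down with 44 N. The images suggest it was the fingertips on the table. I can't rule out that the gripper's body was touching, which would break the 40 N limit.
- **Opening reading:** it showed about 19 mm on the 22 mm pins, probably from the fingers giving under grip.
- **Rack position:** the top and wrist cameras differed by about 2 mm along the rack's length. I used a value between them.

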